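# Fetch the vial from behind the anatomy models

## Robot

A 7-joint arm with a two-finger parallel gripper is mounted at the origin on the work surface. World frame = base frame: x ahead of the robot, y to its left, z up, the work surface at z = 0. Lengths are in m, angles in rad, forces in N, time in s.
With the tool pointing down it reaches from about 0.425 to 0.875 m from the base axis. Payload 8.4 kg.
Tool frame: the origin (TCP) lies between the finger pads; the fingertips stand 22 mm ahead of it and the grasp point (between the pads) lies 3 mm ahead of it; x points along the fingers, z is the direction in which the jaws open and shut, and the axes are right-handed (so a half turn about x gives the same grasp; the last joint's range is limited). The gripper opens to 85 mm and grips with 20 to 120 N. Pads are 22 mm wide; open, the fingers measure 114 mm over their backs; the gripper's body (76 mm by 85 mm) begins 54 mm behind the grasp point. The pads swing forward as they close: fully open they stand 13 mm farther back than shut.
Start: joints at [-1.206, 0.333, 0.04, 1.465, -0.013, 1.343, -0.059], TCP at [0.291, 0.581, 0.253] pointing down, gripper open.
Joint ranges: [-2.58, 2.58], [-0.38, 2.09], [-1.3, 1.39], [0.25, 2.4], [-1.5, 4.64], [0.08, 2.09], [-2.65, 2.65]. Speed limits (rad/s): [2.22, 2.22, 2.79, 2.79, 3.14, 3.14, 3.14].

## Interface

Orientations are given as a unit quaternion [x, y, z, w].
In Python, from cell import read_state, capture, close_job gives the robot as it stands.
- The arm moves only by the tool servo_tool, never from a script. Its argument "series" is a list of rows, each an object of numbers: "dx", "dy", "dz": the shift along the tool's x, y, z each as a share of 0.3 m, from -1 to 1; "ax", "ay", "az": the turn, a rotation vector about the tool's x, y, z each as a share of 180 degrees, from -1 to 1; "claw": the opening, from -1 (shut) to 1 (fully open), so that 0 is half open. A call has 1 to 10 rows; each row is the pose to reach, as a shift and turn from the pose commanded when the call began, along the tool's axes at that moment, turning the shorter way round; what a row does not reach only later rows make up. A row lasts 1/8 s, in which the tool goes at most 62.5 mm and 10.7 degrees, less where a joint would pass 70% of its speed; a pose out of reach is approached as far as the arm can. A call with a number of a shift or a turn outside -1 to 1 is refused whole. A call with a gripper value outside its range is refused whole. The fingers move at their own pace and stop on an object; "force" is the grip in N (left out, the last holds). Time passes only in rows, so rows that repeat a pose let the fingers close. It gives the time, the measured TCP pose, the force and the opening at its end, in the units of the state.
- read_state(): the state, without advancing time (a new reading comes with each control period).
- capture(name): name is "side" or "top"; returns a dict with "frame" (480x640x3 uint8, red, green, blue), "intrinsics" (3x3 intrinsics, pixels), "R" (3x3) and "t" (3): a world point X has camera coordinates R X + t. Camera axes: x right, y down, z forward; pixel columns grow to the right and rows downward; lengths in m; the calibration is good to about 2 mm. A picture is of the moment at which its call begins. There is no depth.
- close_job(): hands the job in, once; it reports no verdict.
The state is a dict: "time_s": time; "joint_positions": joint angles; "qvel": joint speeds; "tau": joint torques, N m; "position": TCP position; "tcp_rot": TCP orientation; "wrist_force": force on the tool from outside, world axes, zero at the start; "moment": the same for the moment, N m; "finger_gap": finger opening in m.
Only numpy, scipy, OpenCV 4.12 (cv2) and the standard library are available. Lean on these libraries where they do the work, as an engineer would, in place of code of your own. Each camera call takes 0.05 s, during which the arm holds its last target.

## Task

First move the knee model and the spine model from the white display board to the purple mat, leaving the vial where it is until both stand there. Then fetch the lilac-capped vial from the board and stand it in the small steel dish, and after that put both models back on the board, upright and centred each on the pad of its own base colour (knee on red, spine on blue). Knock nothing over, leave the mug, the bottle and the mouse where they are, and let go of everything.

Things in the scene. Friction and masses are not known exactly. Their poses are not given: they have to be found in the camera images.
- knee_model: loose bone-coloured knee joint model on a round red base (56 mm diameter, 12 mm thick), 140 mm tall, about 0.2 kg. Origin: centre of the base's underside, z up. Best gripped by the plain round shaft at its top, 28 mm diameter from 98 to 140 mm above the origin; below that it is up to 50 mm wide. Starts on the red pad, turned anyhow.
- spine_model: loose spine model, a column of 4 bone-coloured vertebrae with yellow discs, on a round blue base (56 mm diameter, 12 mm thick), 138 mm tall, about 0.2 kg. Origin: centre of the base's underside, z up. Best gripped by the round top vertebra, 38 mm diameter, 110 to 138 mm up; lower ones have stubs reaching 32 mm towards its own +x, up to 96 mm high. Starts on the blue pad, turned anyhow.
- vial: loose upright amber glass vial, paper band, lilac cap; 26 mm diameter up to 40 mm above its foot, 60 mm tall, about 0.05 kg; cap 21 mm wide, from 50 to 60 mm. Origin: centre of its foot. Starts on the white board just behind and between the models, about 60 mm from each one's axis, so that a gripper has no room there until they are gone.
- pad_red: fixed flat red round pad, 76 mm diameter, 3 mm thick, on the white display board (160 x 220 mm, 12 mm thick, fixed to the table). Origin: centre of the pad's underside, on the board's top at z = 12 mm; the pad's top is 3 mm higher. The two pads' centres are about 96 mm apart; which is left and which right varies.
- pad_blue: fixed flat blue round pad, the same size and on the same board as the red one. Origin: centre of the pad's underside (z = 12 mm); the pad's top is 3 mm higher.
- park_mat: fixed purple rubber mat lying on the table to the left or right of the board, 140 mm along its x, 210 mm along its y, 4 mm thick. Origin: centre of its underside. It has room for both models, one at each end of its y length.
- dish: small round steel dish, fixed, 70 mm outer diameter, standing on a 120 mm square green mat that belongs to it, on the other side of the board from the purple mat. Origin: centre of the underside of the green mat. The dish's flat floor is 5 mm above the origin, its rim 17 mm; its mouth is 58 mm wide inside (55 mm at the floor).
- mug: bystander: white mug, 80 mm diameter, 90 mm tall, with a handle, standing beyond the board. Origin: centre of its underside. Not to be moved.
- bottle: bystander: clear bottle with a blue cap, 56 mm diameter, 120 mm tall, standing beyond the board. Origin: centre of its underside. Not to be moved.
- mouse: bystander: grey computer mouse, 100 x 58 x 30 mm, lying beyond the board. Origin: centre of its underside. Not to be moved.

How it is judged:
By the outcome, as a careful person would: the job done as asked, in the order asked, and still so for the second after the job is handed in, with the robot touching nothing.
It also fails if it takes over 131 s, if anything falls off the work surface, if the arm or the gripper's body presses on something with over 40 N, if the wrist force passes 120 N, or if a joint passes its speed limit or range.

## Working session

There is one attempt and no reset: what is moved stays moved. The work goes in short steps, Python scripts to look and compute and a tool call to move; the robot and the scene stay as the last step left them, time stands still between calls to the robot, and variables do not carry over. Pictures are saved under pics/ and viewed, and the job is handed in when it is done.

Besides the shell and the picture viewer there is one more tool, called after "Request:" in YAML: its name, and indented under it one key for each argument. servo_tool: Moves the arm, as the interface text tells. Shift numbers are shares of 0.3 m and turn numbers shares of 180 degrees, none past 1 either way. Its arguments: {"type":"object","properties":{"series":{"type":"array","items":{"type":"object","properties":{"dx":{"type":"number"},"dy":{"type":"number"},"dz":{"type":"number"},"ax":{"type":"number"},"ay":{"type":"number"},"az":{"type":"number"},"claw":{"type":"number"}}}},"force":{"type":"number"}},"required":["series"]}

```bash
ls; mkdir -p pics; python3 - <<'E'
from cell import *
import cv2,numpy as np
s=read_state()
for k,v in s.items(): print(k,np.round(v,4))
for n in ("side","top"):
    c=capture(n); cv2.imwrite(f"pics/{n}0.png",c["frame"][:,:,::-1]); print(n,c["intrinsics"],c["R"],c["t"])
E
```

```text
pics
time_s 0.0
joint_positions [-1.2062  0.3339  0.0399  1.4663 -0.0134  1.3433 -0.0585]
qvel [-0.      0.0019 -0.0014  0.0016  0.0002 -0.0008 -0.0006]
tau [-3.00000e-04 -6.58544e+01  1.36520e+00 -4.05561e+01  1.67000e-02
  1.28000e-02 -0.00000e+00]
position [0.2906 0.5809 0.2524]
tcp_rot [-0.372   0.602   0.3713  0.6011]
wrist_force [-0.2691 -0.1765 -0.8078]
moment [-0.0008 -0.0037  0.023 ]
finger_gap 0.0856
side [[483.58613966   0.         322.34444838]
 [  0.         483.58613966 239.14916107]
 [  0.           0.           1.        ]] [[ 0.98095218 -0.1933018   0.01916322]
 [-0.11065915 -0.63717834 -0.76273083]
 [ 0.15964763  0.74608189 -0.64643209]] [-0.60275214  0.12324074  0.81501682]
top [[517.00847565   0.         307.7910759 ]
 [  0.         517.00847565 248.23871764]
 [  0.           0.           1.        ]] [[ 0.02550757 -0.99966849 -0.00350457]
 [-0.99058094 -0.0248036  -0.13466321]
 [ 0.13453164  0.00690649 -0.99088523]] [4.69829776e-04 6.04879014e-01 9.29119329e-01]
```

View pics/side0.png

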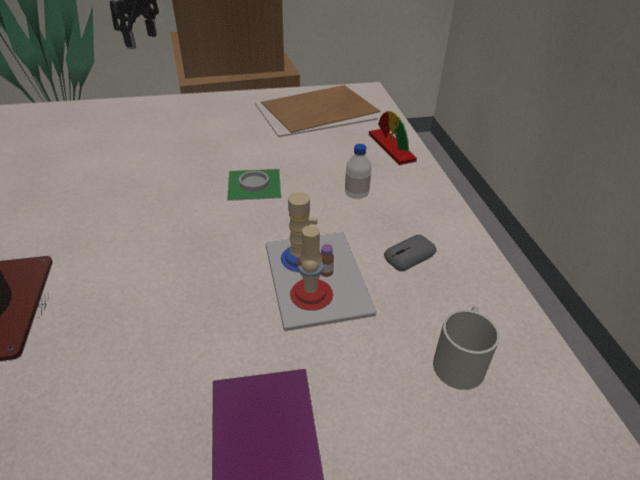

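View pics/top0.png

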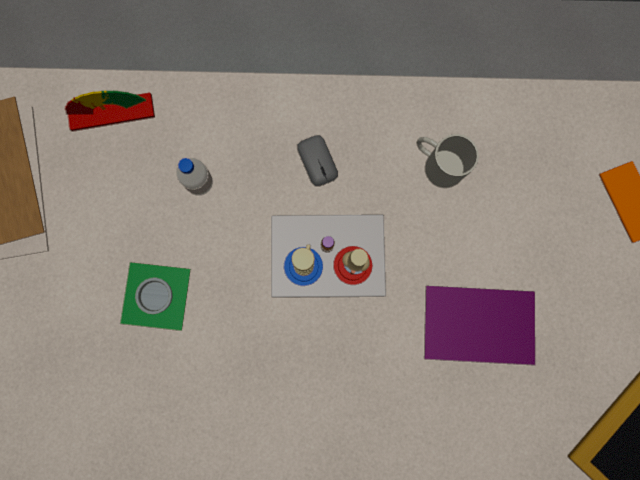

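The side view shows the board in the middle (spine ~(300,235), knee ~(311,265), vial ~(327,260)), with the purple mat near and the green mat far. In the top view, blue pad is at ~(303,266), red ~(353,265), vial cap ~(328,243), dish ~(154,296) and purple mat ~(480,325). I'll enlarge it to measure.

```bash
cat > h.py <<'E'
from cell import *
import cv2,numpy as np
from scipy.spatial.transform import Rotation as Rn
def ray(c,u,v,z):
    d=c["R"].T@np.linalg.solve(c["intrinsics"],[u,v,1.]); o=-c["R"].T@c["t"]
    return o+d*(z-o[2])/d[2]
def proj(c,X):
    p=c["intrinsics"]@(c["R"]@np.array(X)+c["t"]); return p[:2]/p[2]
def crop(c,name,x0,y0,w,h,k):
    cv2.imwrite(f"pics/{name}.png",cv2.resize(c["frame"][y0:y0+h,x0:x0+w,::-1],None,fx=k,fy=k,interpolation=cv2.INTER_CUBIC))
def st():
    s=read_state(); R=Rn.from_quat(s["tcp_rot"]).as_matrix()
    print("t",round(s["time_s"],2),"pos",np.round(s["position"],4),"gap",round(s["finger_gap"],4),"F",np.round(s["wrist_force"],1)); print(np.round(R,3)); print("q",np.round(s["joint_positions"],2))
    return s,R
def mv(target,zdir=None):
    "shares to reach TCP target, tool down with jaw axis zdir"
    s,R=st()
    print("d",np.round(R.T@(np.array(target)-s["position"])/0.3,4))
    if zdir is not None:
        best=None
        for sg in (1,-1):
            z=sg*np.array([zdir[0],zdir[1],0])/np.hypot(*zdir); x=np.array([0,0,-1.]); y=np.cross(z,x)
            rv=(Rn.from_matrix(R.T@np.stack([x,y,z],1))).as_rotvec()
            print("  turn",sg,np.round(rv/np.pi,4))
E
python3 - <<'E'
from h import *
c=capture("top"); crop(c,"t1",260,205,135,100,5.9); crop(c,"t2",110,250,90,90,6)
d=capture("side"); crop(d,"s1",255,180,130,150,4)
st()
E
```

```text
t 0.2 pos [0.2907 0.5811 0.2528] gap 0.0857 F [-0.  -0.6 -0.1]
[[-0.    -0.894  0.447]
 [-0.001  0.447  0.894]
 [-1.    -0.    -0.001]]
q [-1.21  0.33  0.04  1.47 -0.01  1.34 -0.06]
```

View pics/t1.png

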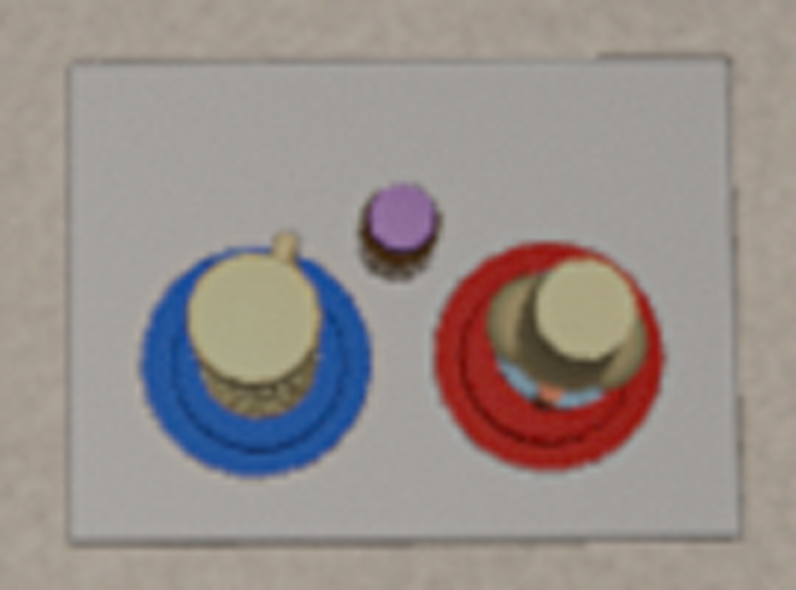

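View pics/t2.png

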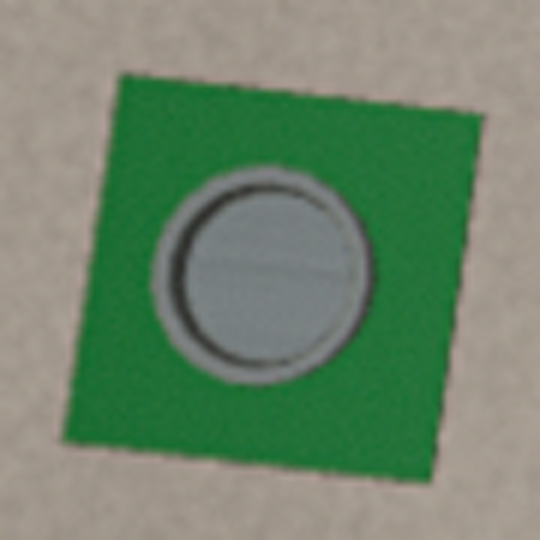

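View pics/s1.png

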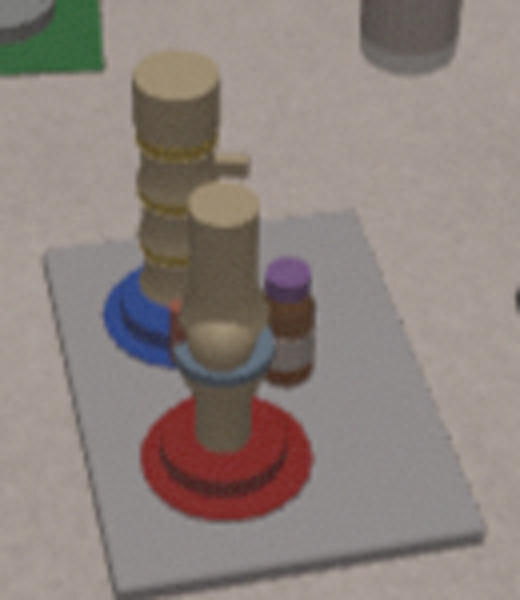

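```bash
python3 - <<'E'
from h import *
c=capture("top");d=capture("side")
g=lambda x,y,x0,y0,k:(x0+(x+.5)/k-.5,y0+(y+.5)/k-.5)
T=lambda n,x,y,z:print(n,np.round(ray(c,*g(x,y,260,205,5.9),z),4))
T("blue pad",256.5,361,.015);T("red pad",550.5,357,.015);T("spine top",254,318,.153);T("knee top",585,309,.155);T("vial",403,217,.072)
S=lambda n,x,y,z:print("side",n,np.round(ray(d,*g(x,y,255,180,4),z),4))
S("spine top",176.5,74,.153);S("knee top",224,205,.155);S("vial",289,273,.072);S("red pad",227,456,.015)
print("dish rim",np.round(ray(c,*g(263,274,110,250,6),.017),4))
for p in [(120,74),(485,114),(433,482),(62,441)]: print("green",np.round(ray(c,*g(*p,110,250,6),.002),4))
for p in [(425.5,286.5),(535,291),(535,364),(425,359)]: print("purple",np.round(ray(c,*p,.004),4))
for n,p in dict(bottle=(186,166,.12),mug=(455,157,.09),mouse=(317,160,.02)).items(): print(n,np.round(ray(c,*p),3))
E
```

```text
blue pad [0.574  0.0241 0.015 ]
red pad [ 0.5777 -0.0714  0.015 ]
spine top [0.5722 0.0231 0.153 ]
knee top [ 0.5768 -0.0694  0.155 ]
vial [ 0.614  -0.0207  0.072 ]
side spine top [0.5745 0.02   0.153 ]
side knee top [ 0.5786 -0.0724  0.155 ]
side vial [ 0.6165 -0.0239  0.072 ]
side red pad [ 0.5801 -0.0742  0.015 ]
dish rim [0.5104 0.3071 0.017 ]
green [0.5744 0.3623 0.002 ]
green [0.5644 0.243  0.002 ]
green [0.4463 0.253  0.002 ]
green [0.4562 0.3724 0.002 ]
purple [ 0.541  -0.2127  0.004 ]
purple [ 0.5376 -0.423   0.004 ]
purple [ 0.3999 -0.4184  0.004 ]
purple [ 0.4039 -0.211   0.004 ]
bottle [0.735 0.233 0.12 ]
mug [ 0.772 -0.248  0.09 ]
mouse [0.783 0.002 0.02 ]
```

```bash
python3 -c "
from h import *
mv([.578,-.0715,.26],[1,0])"
```

```text
t 0.3 pos [0.2907 0.5812 0.253 ] gap 0.0857 F [-0.2  0.1  0. ]
[[-0.    -0.894  0.447]
 [-0.001  0.447  0.894]
 [-1.    -0.    -0.001]]
q [-1.21  0.33  0.04  1.47 -0.01  1.34 -0.06]
d [-0.0223 -1.8297 -1.5173]
  turn 1 [ 3.523e-01 -2.000e-04  1.000e-04]
  turn -1 [-6.477e-01 -1.000e-04 -2.000e-04]
```

Request:
servo_tool:
  series:
    - {"dx":-0.02,"dy":-0.15,"dz":-0.13,"ax":0.06,"claw":1}
    - {"dx":-0.02,"dy":-0.3,"dz":-0.25,"ax":0.12,"claw":1}
    - {"dx":-0.02,"dy":-0.45,"dz":-0.38,"ax":0.18,"claw":1}
    - {"dx":-0.02,"dy":-0.6,"dz":-0.5,"ax":0.23,"claw":1}
    - {"dx":-0.02,"dy":-0.75,"dz":-0.63,"ax":0.29,"claw":1}
    - {"dx":-0.02,"dy":-0.91,"dz":-0.76,"ax":0.352,"claw":1}
    - {"dx":-0.02,"dy":-0.91,"dz":-0.76,"ax":0.352,"claw":1}
    - {"dx":-0.02,"dy":-0.91,"dz":-0.76,"ax":0.352,"claw":1}

```text
schema error: expected keys dx, dy, dz, ax, ay, az, claw
```

```bash
python3 -c "
from h import *
mv([.578,-.0715,.26],[1,0])"
```

```text
t 0.3 pos [0.2907 0.5812 0.253 ] gap 0.0857 F [-0.2  0.1  0. ]
[[-0.    -0.894  0.447]
 [-0.001  0.447  0.894]
 [-1.    -0.    -0.001]]
q [-1.21  0.33  0.04  1.47 -0.01  1.34 -0.06]
d [-0.0223 -1.8297 -1.5173]
  turn 1 [ 3.523e-01 -2.000e-04  1.000e-04]
  turn -1 [-6.477e-01 -1.000e-04 -2.000e-04]
```

All keys are needed in every row.

Request:
servo_tool:
  series:
    - {"dx":-0.02,"dy":-0.15,"dz":-0.13,"ax":0.06,"ay":0,"az":0,"claw":1}
    - {"dx":-0.02,"dy":-0.3,"dz":-0.25,"ax":0.12,"ay":0,"az":0,"claw":1}
    - {"dx":-0.02,"dy":-0.45,"dz":-0.38,"ax":0.18,"ay":0,"az":0,"claw":1}
    - {"dx":-0.02,"dy":-0.6,"dz":-0.5,"ax":0.23,"ay":0,"az":0,"claw":1}
    - {"dx":-0.02,"dy":-0.75,"dz":-0.63,"ax":0.29,"ay":0,"az":0,"claw":1}
    - {"dx":-0.02,"dy":-0.91,"dz":-0.76,"ax":0.352,"ay":0,"az":0,"claw":1}
    - {"dx":-0.02,"dy":-0.91,"dz":-0.76,"ax":0.352,"ay":0,"az":0,"claw":1}
    - {"dx":-0.02,"dy":-0.91,"dz":-0.76,"ax":0.352,"ay":0,"az":0,"claw":1}

```text
time_s: 1.3
position: [0.4328, 0.2556, 0.2595]
tcp_rot: [-0.0, 0.707, 0.001, 0.707]
wrist_force: [-0.6, 1.0, -0.3]
finger_gap: 0.0854
```

```bash
python3 -c "
from h import *
mv([.578,-.0715,.26],[1,0])"
```

```text
t 1.3 pos [0.4328 0.2556 0.2595] gap 0.0854 F [-0.6  1.  -0.3]
[[-0.    -0.002  1.   ]
 [ 0.001  1.     0.002]
 [-1.     0.001 -0.   ]]
q [-0.95  0.02  0.33  1.82 -0.01  1.3  -0.61]
d [-0.0025 -1.0913  0.482 ]
  turn 1 [ 0.0006 -0.     -0.0002]
  turn -1 [-9.994e-01  3.000e-04 -0.000e+00]
```

Request:
servo_tool:
  series:
    - {"dx":0,"dy":-0.18,"dz":0.08,"ax":0,"ay":0,"az":0,"claw":1}
    - {"dx":0,"dy":-0.36,"dz":0.16,"ax":0,"ay":0,"az":0,"claw":1}
    - {"dx":0,"dy":-0.54,"dz":0.25,"ax":0,"ay":0,"az":0,"claw":1}
    - {"dx":0,"dy":-0.72,"dz":0.34,"ax":0,"ay":0,"az":0,"claw":1}
    - {"dx":0,"dy":-0.9,"dz":0.42,"ax":0,"ay":0,"az":0,"claw":1}
    - {"dx":0,"dy":-1,"dz":0.482,"ax":0,"ay":0,"az":0,"claw":1}
    - {"dx":0,"dy":-1,"dz":0.482,"ax":0,"ay":0,"az":0,"claw":1}

```text
time_s: 2.17
position: [0.5787, -0.0458, 0.2588]
tcp_rot: [-0.001, 0.707, -0.001, 0.707]
wrist_force: [-0.1, 1.1, 0.2]
finger_gap: 0.0857
```

Request:
servo_tool:
  series:
    - {"dx":0,"dy":-0.09,"dz":0,"ax":0,"ay":0,"az":0,"claw":1}
    - {"dx":0,"dy":-0.09,"dz":0,"ax":0,"ay":0,"az":0,"claw":1}
    - {"dx":0,"dy":-0.09,"dz":0,"ax":0,"ay":0,"az":0,"claw":1}

```text
time_s: 2.55
position: [0.578, -0.0692, 0.2591]
tcp_rot: [-0.001, 0.707, 0.002, 0.707]
wrist_force: [0.2, 0.4, 0.6]
finger_gap: 0.0852
```

```bash
python3 -c "
from h import *
mv([.578,-.0715,.137],[1,0])
c=capture('top');crop(c,'t3',220,150,240,180,3.3)
c=capture('side');crop(c,'s3',200,60,240,260,2.3)"
```

```text
t 2.55 pos [ 0.578  -0.0692  0.2591] gap 0.0852 F [0.2 0.4 0.6]
[[-0.    -0.004  1.   ]
 [ 0.001  1.     0.004]
 [-1.     0.001 -0.   ]]
q [-0.52  0.22  0.66  1.65 -0.14  1.32  0.17]
d [ 4.071e-01 -7.800e-03  2.000e-04]
  turn 1 [ 0.0013 -0.0001 -0.0003]
  turn -1 [-9.987e-01  4.000e-04 -2.000e-04]
```

View pics/s3.png

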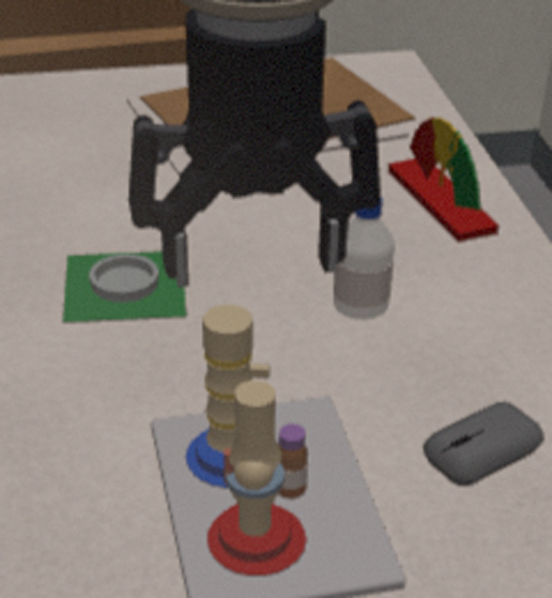

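View pics/t3.png

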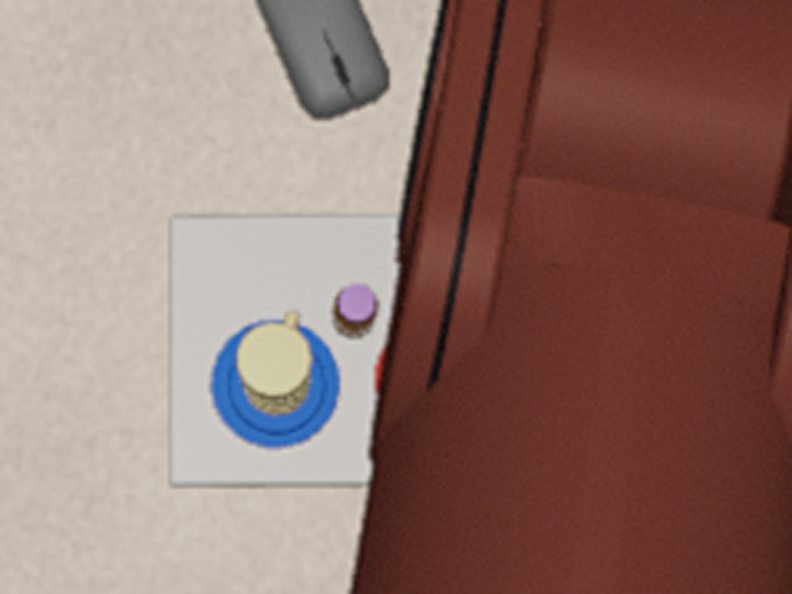

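The side view shows the open gripper above the knee, jaws straddling it along x; the arm hides it from the top camera. Descending.

Request:
servo_tool:
  series:
    - {"dx":0.1,"dy":-0.006,"dz":0,"ax":0,"ay":0,"az":0,"claw":1}
    - {"dx":0.2,"dy":-0.006,"dz":0,"ax":0,"ay":0,"az":0,"claw":1}
    - {"dx":0.3,"dy":-0.006,"dz":0,"ax":0,"ay":0,"az":0,"claw":1}
    - {"dx":0.37,"dy":-0.006,"dz":0,"ax":0,"ay":0,"az":0,"claw":1}
    - {"dx":0.407,"dy":-0.006,"dz":0,"ax":0,"ay":0,"az":0,"claw":1}
    - {"dx":0.407,"dy":-0.006,"dz":0,"ax":0,"ay":0,"az":0,"claw":1}
    - {"dx":0.407,"dy":-0.006,"dz":0,"ax":0,"ay":0,"az":0,"claw":1}

```text
time_s: 3.52
position: [0.5785, -0.0732, 0.1382]
tcp_rot: [-0.0, 0.707, 0.001, 0.708]
wrist_force: [0.2, -0.6, 0.3]
finger_gap: 0.0855
```

```bash
python3 -c "
from h import *
mv([.578,-.0715,.137],[1,0])
c=capture('side');crop(c,'s4',230,130,160,180,3.3)"
```

```text
t 3.52 pos [ 0.5785 -0.0732  0.1382] gap 0.0855 F [ 0.2 -0.6  0.3]
[[ 0.001 -0.001  1.   ]
 [ 0.     1.     0.001]
 [-1.     0.     0.001]]
q [-0.48  0.33  0.64  1.8  -0.22  1.09  0.24]
d [ 0.0038  0.0057 -0.0016]
  turn 1 [ 0.0005  0.0004 -0.    ]
  turn -1 [-9.995e-01  1.000e-04  6.000e-04]
```

View pics/s4.png

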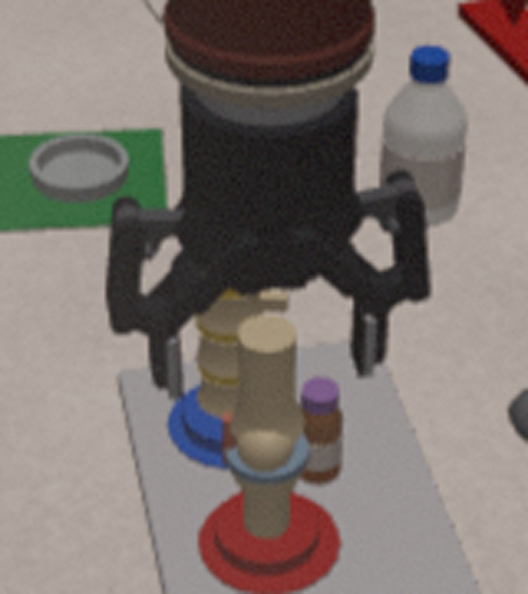

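The knee's shaft is centred between the pads, so I'm closing.

Request:
servo_tool:
  series:
    - {"dx":0,"dy":0,"dz":0,"ax":0,"ay":0,"az":0,"claw":-0.2}
    - {"dx":0,"dy":0,"dz":0,"ax":0,"ay":0,"az":0,"claw":-0.2}
    - {"dx":0,"dy":0,"dz":0,"ax":0,"ay":0,"az":0,"claw":-0.2}
    - {"dx":0,"dy":0,"dz":0,"ax":0,"ay":0,"az":0,"claw":-1}
    - {"dx":0,"dy":0,"dz":0,"ax":0,"ay":0,"az":0,"claw":-1}
    - {"dx":0,"dy":0,"dz":0,"ax":0,"ay":0,"az":0,"claw":-1}
    - {"dx":0,"dy":0,"dz":0,"ax":0,"ay":0,"az":0,"claw":-1}
  force: 35

```text
time_s: 4.45
position: [0.5781, -0.0734, 0.1374]
tcp_rot: [-0.0, 0.707, 0.0, 0.707]
wrist_force: [1.0, -0.1, 3.3]
finger_gap: 0.0274
```

Request:
servo_tool:
  series:
    - {"dx":-0.02,"dy":0,"dz":0,"ax":0,"ay":0,"az":0,"claw":-1}
    - {"dx":-0.06,"dy":0,"dz":0,"ax":0,"ay":0,"az":0,"claw":-1}
    - {"dx":-0.06,"dy":0,"dz":0,"ax":0,"ay":0,"az":0,"claw":-1}
    - {"dx":-0.06,"dy":0,"dz":0,"ax":0,"ay":0,"az":0,"claw":-1}

```text
time_s: 4.95
position: [0.5779, -0.0733, 0.1553]
tcp_rot: [-0.0, 0.707, 0.0, 0.707]
wrist_force: [-0.0, 0.1, -2.9]
finger_gap: 0.0274
```

```bash
python3 -c "
from h import *
mv([.469,-.37,.25],[1,0])
c=capture('side');crop(c,'s5',230,130,160,180,3.3)"
```

```text
t 4.95 pos [ 0.5779 -0.0733  0.1553] gap 0.0274 F [-0.   0.1 -2.9]
[[ 0.    -0.001  1.   ]
 [ 0.     1.     0.001]
 [-1.     0.     0.   ]]
q [-0.49  0.31  0.65  1.78 -0.2   1.12  0.23]
d [-0.3159 -0.9885 -0.3641]
  turn 1 [ 0.0004  0.     -0.    ]
  turn -1 [-9.996e-01  1.000e-04  0.000e+00]
```

View pics/s5.png

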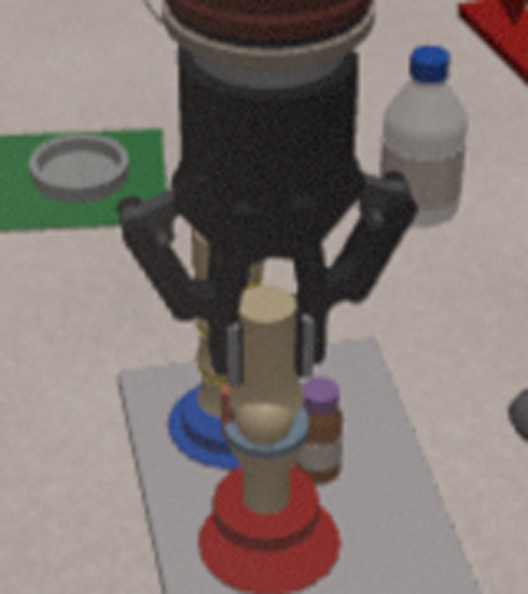

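The knee is gripped upright and off its pad. Carrying it to the far end of the mat.

Request:
servo_tool:
  series:
    - {"dx":-0.12,"dy":0,"dz":0,"ax":0,"ay":0,"az":0,"claw":-1}
    - {"dx":-0.16,"dy":-0.12,"dz":-0.04,"ax":0,"ay":0,"az":0,"claw":-1}
    - {"dx":-0.16,"dy":-0.26,"dz":-0.1,"ax":0,"ay":0,"az":0,"claw":-1}
    - {"dx":-0.16,"dy":-0.4,"dz":-0.15,"ax":0,"ay":0,"az":0,"claw":-1}
    - {"dx":-0.16,"dy":-0.54,"dz":-0.2,"ax":0,"ay":0,"az":0,"claw":-1}
    - {"dx":-0.16,"dy":-0.68,"dz":-0.25,"ax":0,"ay":0,"az":0,"claw":-1}
    - {"dx":-0.16,"dy":-0.82,"dz":-0.3,"ax":0,"ay":0,"az":0,"claw":-1}
    - {"dx":-0.16,"dy":-0.93,"dz":-0.345,"ax":0,"ay":0,"az":0,"claw":-1}
    - {"dx":-0.16,"dy":-0.988,"dz":-0.364,"ax":0,"ay":0,"az":0,"claw":-1}
    - {"dx":-0.16,"dy":-0.988,"dz":-0.364,"ax":0,"ay":0,"az":0,"claw":-1}

```text
time_s: 6.25
position: [0.4679, -0.3712, 0.203]
tcp_rot: [0.0, 0.707, -0.001, 0.707]
wrist_force: [0.8, 0.1, -2.3]
finger_gap: 0.0271
```

```bash
python3 -c "
from h import *
mv([.469,-.37,.1275],[1,0])
c=capture('side');crop(c,'s6',140,180,250,300,2)
c=capture('top');crop(c,'t6',260,200,300,250,2)"
```

```text
t 6.25 pos [ 0.4679 -0.3712  0.203 ] gap 0.0271 F [ 0.8  0.1 -2.3]
[[-0.001  0.002  1.   ]
 [-0.     1.    -0.002]
 [-1.    -0.    -0.001]]
q [-0.06  0.32  0.8   1.7  -0.24  1.23  0.8 ]
d [0.2516 0.0043 0.0039]
  turn 1 [-0.0006 -0.0003  0.0002]
  turn -1 [9.994e-01 2.000e-04 4.000e-04]
```

View pics/s6.png

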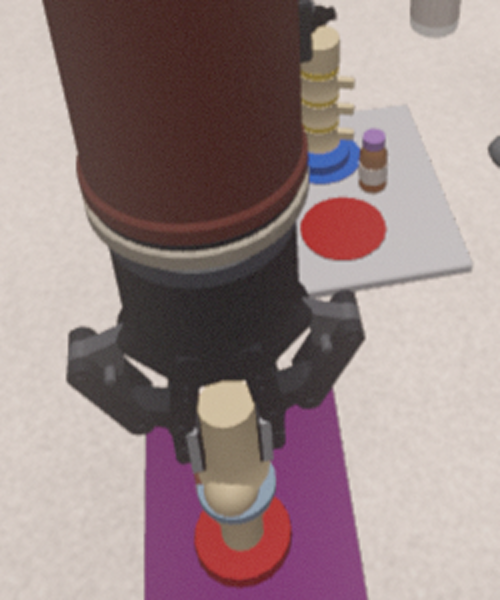

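View pics/t6.png

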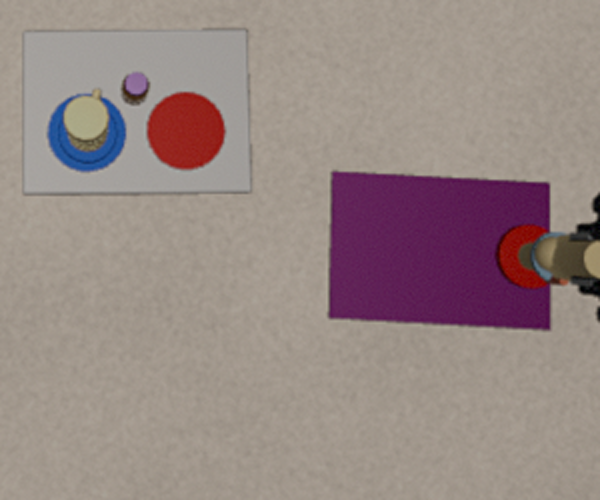

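The knee hangs upright above the far end of the mat and the red pad is now clear. Lowering.

Request:
servo_tool:
  series:
    - {"dx":0.08,"dy":0.004,"dz":0.004,"ax":0,"ay":0,"az":0,"claw":-1}
    - {"dx":0.16,"dy":0.004,"dz":0.004,"ax":0,"ay":0,"az":0,"claw":-1}
    - {"dx":0.22,"dy":0.004,"dz":0.004,"ax":0,"ay":0,"az":0,"claw":-1}
    - {"dx":0.245,"dy":0.004,"dz":0.004,"ax":0,"ay":0,"az":0,"claw":-1}
    - {"dx":0.253,"dy":0.004,"dz":0.004,"ax":0,"ay":0,"az":0,"claw":-1}
    - {"dx":0.253,"dy":0.004,"dz":0.004,"ax":0,"ay":0,"az":0,"claw":-1}
    - {"dx":0.253,"dy":0.004,"dz":0.004,"ax":0,"ay":0,"az":0,"claw":-1}

```text
time_s: 7.22
position: [0.4705, -0.369, 0.128]
tcp_rot: [-0.001, 0.707, 0.0, 0.707]
wrist_force: [-1.1, -0.1, -2.4]
finger_gap: 0.027
```

```bash
python3 -c "
from h import *
st()
c=capture('side');crop(c,'s7',160,280,200,200,3)"
```

```text
t 7.22 pos [ 0.4705 -0.369   0.128 ] gap 0.027 F [-1.1 -0.1 -2.4]
[[ 0.001 -0.001  1.   ]
 [-0.     1.     0.001]
 [-1.    -0.     0.001]]
q [-0.02  0.4   0.77  1.77 -0.31  1.09  0.85]
```

View pics/s7.png

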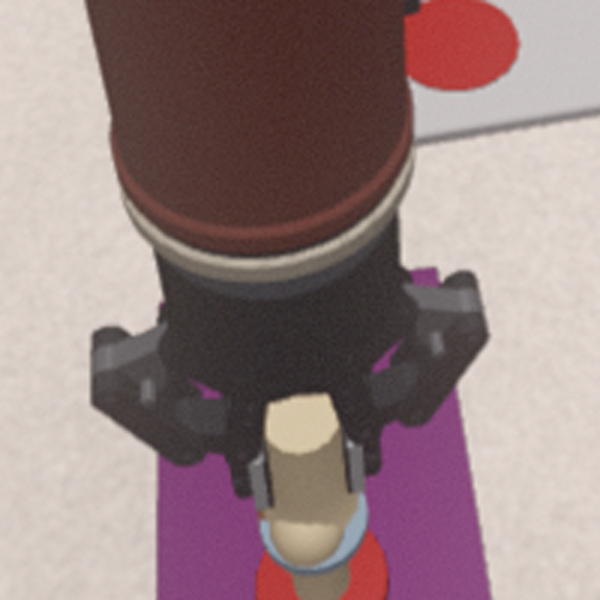

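Request:
servo_tool:
  series:
    - {"dx":0.004,"dy":0,"dz":0,"ax":0,"ay":0,"az":0,"claw":-1}
    - {"dx":0.006,"dy":0,"dz":0,"ax":0,"ay":0,"az":0,"claw":-1}
    - {"dx":0.006,"dy":0,"dz":0,"ax":0,"ay":0,"az":0,"claw":-1}

```text
time_s: 7.65
position: [0.4706, -0.369, 0.1263]
tcp_rot: [-0.001, 0.707, 0.0, 0.707]
wrist_force: [0.3, 1.1, 5.2]
finger_gap: 0.0271
```

The base is on the mat (+5 N). Opening and lifting off.

Request:
servo_tool:
  series:
    - {"dx":0.003,"dy":0,"dz":0,"ax":0,"ay":0,"az":0,"claw":0}
    - {"dx":0.003,"dy":0,"dz":0,"ax":0,"ay":0,"az":0,"claw":0.5}
    - {"dx":0.003,"dy":0,"dz":0,"ax":0,"ay":0,"az":0,"claw":1}
    - {"dx":0.003,"dy":0,"dz":0,"ax":0,"ay":0,"az":0,"claw":1}
    - {"dx":0,"dy":0,"dz":0,"ax":0,"ay":0,"az":0,"claw":1}
    - {"dx":-0.1,"dy":0,"dz":0,"ax":0,"ay":0,"az":0,"claw":1}
    - {"dx":-0.25,"dy":0,"dz":0,"ax":0,"ay":0,"az":0,"claw":1}
    - {"dx":-0.43,"dy":0,"dz":0,"ax":0,"ay":0,"az":0,"claw":1}
    - {"dx":-0.43,"dy":0,"dz":0,"ax":0,"ay":0,"az":0,"claw":1}

```text
time_s: 8.78
position: [0.4715, -0.3703, 0.2589]
tcp_rot: [-0.001, 0.705, -0.001, 0.709]
wrist_force: [0.5, 0.3, -0.8]
finger_gap: 0.0853
```

```bash
python3 -c "
from h import *
mv([.574,.0215,.25],[1,0])
c=capture('side');crop(c,'s8',160,180,200,300,2)
c=capture('top');crop(c,'t8',260,200,300,250,2)
crop(c,'t8b',260,205,135,100,5.9)"
```

```text
t 8.78 pos [ 0.4715 -0.3703  0.2589] gap 0.0853 F [ 0.5  0.3 -0.8]
[[ 0.006 -0.001  1.   ]
 [-0.003  1.     0.001]
 [-1.    -0.003  0.006]]
q [-0.08  0.28  0.82  1.62 -0.21  1.32  0.78]
d [0.0275 1.306  0.3425]
  turn 1 [0.0002 0.002  0.001 ]
  turn -1 [-0.9997 -0.0016  0.0031]
```

View pics/s8.png

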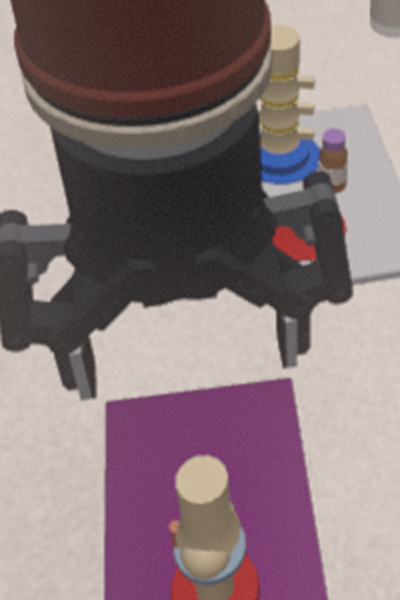

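View pics/t8.png

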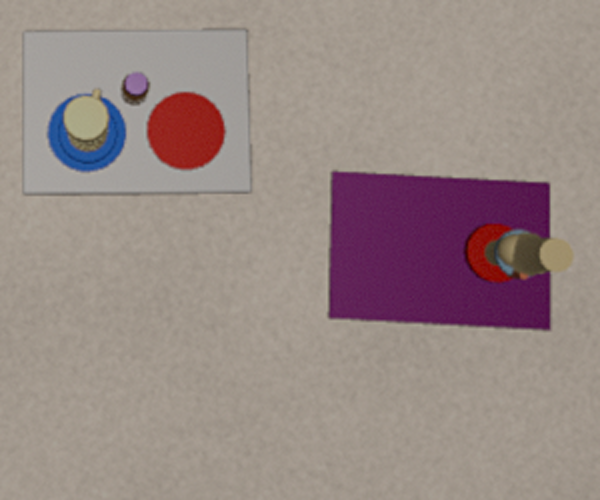

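View pics/t8b.png

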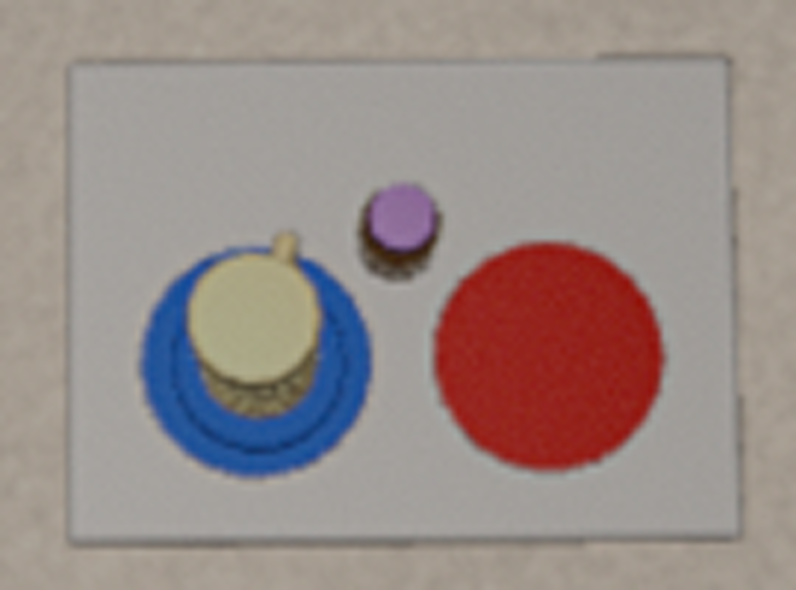

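The knee stands on the mat's far end and the gripper is clear. Going to the spine.

Request:
servo_tool:
  series:
    - {"dx":0,"dy":0.14,"dz":0.04,"ax":0,"ay":0,"az":0,"claw":1}
    - {"dx":0,"dy":0.3,"dz":0.08,"ax":0,"ay":0,"az":0,"claw":1}
    - {"dx":0,"dy":0.46,"dz":0.12,"ax":0,"ay":0,"az":0,"claw":1}
    - {"dx":0,"dy":0.62,"dz":0.16,"ax":0,"ay":0,"az":0,"claw":1}
    - {"dx":0,"dy":0.78,"dz":0.22,"ax":0,"ay":0,"az":0,"claw":1}
    - {"dx":0,"dy":0.94,"dz":0.28,"ax":0,"ay":0,"az":0,"claw":1}
    - {"dx":0,"dy":1,"dz":0.34,"ax":0,"ay":0,"az":0,"claw":1}

```text
time_s: 9.75
position: [0.5718, -0.0644, 0.2528]
tcp_rot: [-0.002, 0.708, 0.002, 0.706]
wrist_force: [0.1, -0.4, 0.0]
finger_gap: 0.0852
```

Request:
servo_tool:
  series:
    - {"dx":0,"dy":0.15,"dz":0,"ax":0,"ay":0,"az":0,"claw":1}
    - {"dx":0,"dy":0.28,"dz":0,"ax":0,"ay":0,"az":0,"claw":1}
    - {"dx":0,"dy":0.306,"dz":0,"ax":0,"ay":0,"az":0,"claw":1}
    - {"dx":0,"dy":0.306,"dz":0,"ax":0,"ay":0,"az":0,"claw":1}
    - {"dx":0,"dy":0.306,"dz":0,"ax":0,"ay":0,"az":0,"claw":1}

```text
time_s: 10.38
position: [0.5716, 0.0216, 0.2541]
tcp_rot: [0.0, 0.707, -0.001, 0.707]
wrist_force: [0.4, -0.9, -0.2]
finger_gap: 0.0855
```

```bash
python3 -c "
from h import *
mv([.574,.0215,.145],[1,0])
c=capture('top')
print(ray(c,260+555.5/2,200+254.5/2,.144))
crop(c,'t9',260,200,300,250,2)
c=capture('side');crop(c,'s9',160,180,200,300,2)
"
```

```text
t 10.38 pos [0.5716 0.0216 0.2541] gap 0.0855 F [ 0.4 -0.9 -0.2]
[[-0.001  0.001  1.   ]
 [-0.001  1.    -0.001]
 [-1.    -0.001 -0.001]]
q [-0.64  0.19  0.6   1.68 -0.11  1.3  -0.02]
d [ 3.638e-01 -1.000e-04  8.100e-03]
  turn 1 [-0.0003 -0.0002  0.0002]
  turn -1 [9.997e-01 3.000e-04 3.000e-04]
[ 0.4695085  -0.36494823  0.144     ]
```

View pics/s9.png

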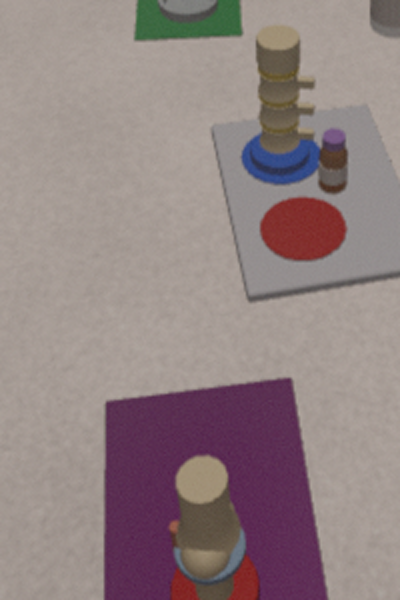

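The spine stands alone on blue at ~(280,100) in the crop and the knee stands on the mat. Descending onto the spine's top vertebra.

Request:
servo_tool:
  series:
    - {"dx":0.1,"dy":0,"dz":0.006,"ax":0,"ay":0,"az":0,"claw":1}
    - {"dx":0.2,"dy":0,"dz":0.006,"ax":0,"ay":0,"az":0,"claw":1}
    - {"dx":0.28,"dy":0,"dz":0.006,"ax":0,"ay":0,"az":0,"claw":1}
    - {"dx":0.34,"dy":0,"dz":0.006,"ax":0,"ay":0,"az":0,"claw":1}
    - {"dx":0.364,"dy":0,"dz":0.006,"ax":0,"ay":0,"az":0,"claw":1}
    - {"dx":0.364,"dy":0,"dz":0.006,"ax":0,"ay":0,"az":0,"claw":1}
    - {"dx":0.364,"dy":0,"dz":0.006,"ax":0,"ay":0,"az":0,"claw":1}

```text
time_s: 11.35
position: [0.5742, 0.0232, 0.1462]
tcp_rot: [-0.0, 0.707, 0.0, 0.708]
wrist_force: [0.1, -0.6, 0.5]
finger_gap: 0.0855
```

```bash
python3 -c "
from h import *
mv([.574,.0215,.145],[1,0])
c=capture('side');crop(c,'s10',220,110,160,180,3.3)
"
```

```text
t 11.35 pos [0.5742 0.0232 0.1462] gap 0.0855 F [ 0.1 -0.6  0.5]
[[ 0.001 -0.001  1.   ]
 [ 0.     1.     0.001]
 [-1.     0.     0.001]]
q [-0.61  0.29  0.58  1.81 -0.18  1.09  0.04]
d [ 0.004  -0.0056 -0.0006]
  turn 1 [ 0.0003  0.0004 -0.0001]
  turn -1 [-9.997e-01  1.000e-04  7.000e-04]
```

View pics/s10.png

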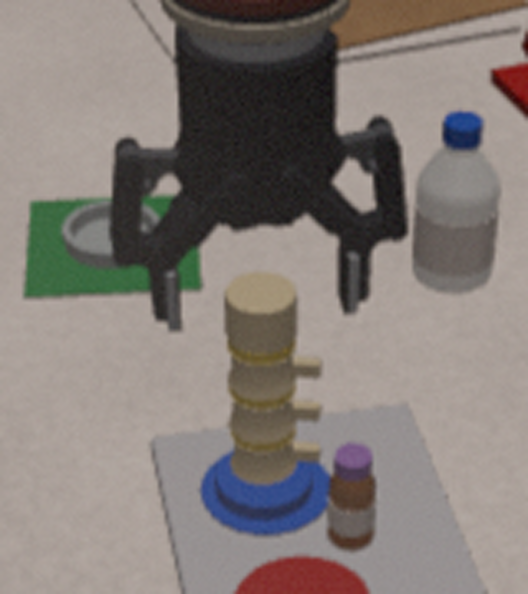

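The spine's top is centred between the jaws; closing.

Request:
servo_tool:
  series:
    - {"dx":0,"dy":-0.003,"dz":0,"ax":0,"ay":0,"az":0,"claw":0.05}
    - {"dx":0.004,"dy":-0.003,"dz":0,"ax":0,"ay":0,"az":0,"claw":0.05}
    - {"dx":0.004,"dy":-0.003,"dz":0,"ax":0,"ay":0,"az":0,"claw":0.05}
    - {"dx":0.004,"dy":-0.003,"dz":0,"ax":0,"ay":0,"az":0,"claw":-1}
    - {"dx":0.004,"dy":-0.003,"dz":0,"ax":0,"ay":0,"az":0,"claw":-1}
    - {"dx":0.004,"dy":-0.003,"dz":0,"ax":0,"ay":0,"az":0,"claw":-1}
    - {"dx":0.004,"dy":-0.003,"dz":0,"ax":0,"ay":0,"az":0,"claw":-1}

```text
time_s: 12.28
position: [0.5737, 0.0223, 0.1443]
tcp_rot: [-0.0, 0.707, 0.0, 0.707]
wrist_force: [0.2, -0.5, 2.6]
finger_gap: 0.0372
```

Request:
servo_tool:
  series:
    - {"dx":-0.02,"dy":0,"dz":0,"ax":0,"ay":0,"az":0,"claw":-1}
    - {"dx":-0.06,"dy":0,"dz":0,"ax":0,"ay":0,"az":0,"claw":-1}
    - {"dx":-0.06,"dy":0,"dz":0,"ax":0,"ay":0,"az":0,"claw":-1}
    - {"dx":-0.06,"dy":0,"dz":0,"ax":0,"ay":0,"az":0,"claw":-1}

```text
time_s: 12.78
position: [0.5735, 0.0224, 0.1621]
tcp_rot: [-0.0, 0.707, 0.0, 0.707]
wrist_force: [0.9, 0.3, -3.0]
finger_gap: 0.0373
```

```bash
python3 -c "
from h import *
mv([.472,-.263,.22],[1,0])
c=capture('side');crop(c,'s11',220,110,160,180,3.3)
"
```

```text
t 12.78 pos [0.5735 0.0224 0.1621] gap 0.0373 F [ 0.9  0.3 -3. ]
[[ 0.    -0.001  1.   ]
 [ 0.     1.     0.001]
 [-1.     0.     0.   ]]
q [-0.61  0.27  0.58  1.79 -0.16  1.13  0.03]
d [-0.193  -0.9508 -0.3396]
  turn 1 [ 0.0004  0.     -0.    ]
  turn -1 [-9.996e-01  1.000e-04  0.000e+00]
```

View pics/s11.png

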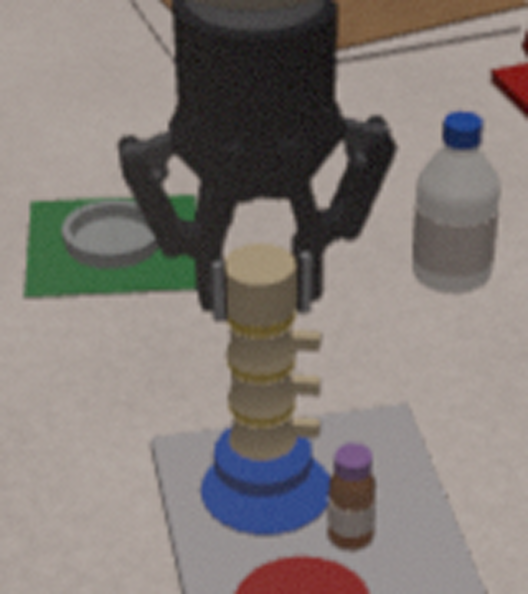

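The spine is held upright, about 18 mm up. I'll lift it above the vial first, then carry it over.

Request:
servo_tool:
  series:
    - {"dx":-0.15,"dy":0,"dz":0,"ax":0,"ay":0,"az":0,"claw":-1}
    - {"dx":-0.19,"dy":-0.06,"dz":-0.06,"ax":0,"ay":0,"az":0,"claw":-1}
    - {"dx":-0.19,"dy":-0.2,"dz":-0.12,"ax":0,"ay":0,"az":0,"claw":-1}
    - {"dx":-0.19,"dy":-0.35,"dz":-0.17,"ax":0,"ay":0,"az":0,"claw":-1}
    - {"dx":-0.19,"dy":-0.5,"dz":-0.22,"ax":0,"ay":0,"az":0,"claw":-1}
    - {"dx":-0.19,"dy":-0.65,"dz":-0.27,"ax":0,"ay":0,"az":0,"claw":-1}
    - {"dx":-0.19,"dy":-0.8,"dz":-0.31,"ax":0,"ay":0,"az":0,"claw":-1}
    - {"dx":-0.19,"dy":-0.91,"dz":-0.335,"ax":0,"ay":0,"az":0,"claw":-1}
    - {"dx":-0.19,"dy":-0.95,"dz":-0.34,"ax":0,"ay":0,"az":0,"claw":-1}
    - {"dx":-0.19,"dy":-0.95,"dz":-0.34,"ax":0,"ay":0,"az":0,"claw":-1}

```text
time_s: 14.08
position: [0.4718, -0.263, 0.2189]
tcp_rot: [0.0, 0.707, -0.0, 0.707]
wrist_force: [-0.6, 0.4, -2.2]
finger_gap: 0.0368
```

```bash
python3 -c "
from h import *
mv([.472,-.263,.1345],[1,0])
c=capture('side');crop(c,'s12',140,180,250,300,2)
c=capture('top');crop(c,'t12',260,200,300,250,2)
"
```

```text
t 14.07 pos [ 0.4718 -0.263   0.2189] gap 0.0368 F [-0.6  0.4 -2.2]
[[-0.001  0.     1.   ]
 [ 0.     1.    -0.   ]
 [-1.     0.    -0.001]]
q [-0.3   0.16  0.81  1.81 -0.12  1.22  0.54]
d [ 2.812e-01 -2.000e-04  9.000e-04]
  turn 1 [-0.     -0.0002 -0.    ]
  turn -1 [ 1.e+00 -0.e+00  3.e-04]
```

View pics/s12.png

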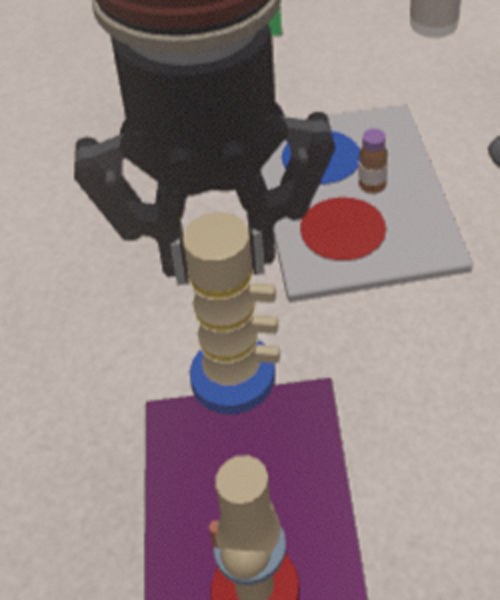

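View pics/t12.png

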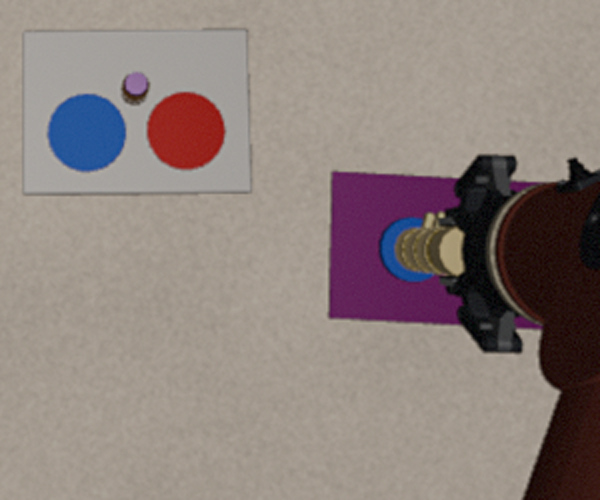

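The spine hangs above the near end of the mat, clear of the knee, and both pads are visible. Lowering.

Request:
servo_tool:
  series:
    - {"dx":0.08,"dy":0,"dz":0,"ax":0,"ay":0,"az":0,"claw":-1}
    - {"dx":0.16,"dy":0,"dz":0,"ax":0,"ay":0,"az":0,"claw":-1}
    - {"dx":0.23,"dy":0,"dz":0,"ax":0,"ay":0,"az":0,"claw":-1}
    - {"dx":0.268,"dy":0,"dz":0,"ax":0,"ay":0,"az":0,"claw":-1}
    - {"dx":0.281,"dy":0,"dz":0,"ax":0,"ay":0,"az":0,"claw":-1}
    - {"dx":0.284,"dy":0,"dz":0,"ax":0,"ay":0,"az":0,"claw":-1}
    - {"dx":0.286,"dy":0,"dz":0,"ax":0,"ay":0,"az":0,"claw":-1}
    - {"dx":0.286,"dy":0,"dz":0,"ax":0,"ay":0,"az":0,"claw":-1}

```text
time_s: 15.18
position: [0.4722, -0.2629, 0.1338]
tcp_rot: [-0.0, 0.707, 0.0, 0.707]
wrist_force: [-0.6, 0.5, -3.7]
finger_gap: 0.0371
```

Request:
servo_tool:
  series:
    - {"dx":0.003,"dy":0,"dz":0,"ax":0,"ay":0,"az":0,"claw":-1}
    - {"dx":0.004,"dy":0,"dz":0,"ax":0,"ay":0,"az":0,"claw":-1}
    - {"dx":0.004,"dy":0,"dz":0,"ax":0,"ay":0,"az":0,"claw":-1}

```text
time_s: 15.55
position: [0.4725, -0.2631, 0.1332]
tcp_rot: [-0.0, 0.707, 0.0, 0.708]
wrist_force: [-2.2, 2.0, 7.4]
finger_gap: 0.0373
```

In contact (+7 N). Releasing and lifting.

Request:
servo_tool:
  series:
    - {"dx":0,"dy":0,"dz":0,"ax":0,"ay":0,"az":0,"claw":0.2}
    - {"dx":0,"dy":0,"dz":0,"ax":0,"ay":0,"az":0,"claw":0.6}
    - {"dx":0,"dy":0,"dz":0,"ax":0,"ay":0,"az":0,"claw":1}
    - {"dx":0,"dy":0,"dz":0,"ax":0,"ay":0,"az":0,"claw":1}
    - {"dx":0,"dy":0,"dz":0,"ax":0,"ay":0,"az":0,"claw":1}
    - {"dx":-0.1,"dy":0,"dz":0,"ax":0,"ay":0,"az":0,"claw":1}
    - {"dx":-0.25,"dy":0,"dz":0,"ax":0,"ay":0,"az":0,"claw":1}
    - {"dx":-0.4,"dy":0,"dz":0,"ax":0,"ay":0,"az":0,"claw":1}
    - {"dx":-0.4,"dy":0,"dz":0,"ax":0,"ay":0,"az":0,"claw":1}

```text
time_s: 16.68
position: [0.4734, -0.2637, 0.2554]
tcp_rot: [-0.001, 0.705, -0.0, 0.709]
wrist_force: [-0.1, -0.5, -0.4]
finger_gap: 0.0856
```

```bash
python3 -c "
from h import *
mv([.615,-.0225,.2],[1,0])
c=capture('side');crop(c,'s13',140,180,250,300,2);crop(c,'s13b',255,220,130,110,6)
c=capture('top');crop(c,'t13',260,200,300,250,2);crop(c,'t13b',260,205,135,100,5.9)
"
```

```text
t 16.68 pos [ 0.4734 -0.2637  0.2554] gap 0.0856 F [-0.1 -0.5 -0.4]
[[ 0.006 -0.001  1.   ]
 [-0.001  1.     0.001]
 [-1.    -0.001  0.006]]
q [-0.32  0.12  0.82  1.76 -0.09  1.29  0.52]
d [0.1864 0.8039 0.4719]
  turn 1 [0.0003 0.0018 0.0004]
  turn -1 [-9.997e-01 -6.000e-04  2.800e-03]
```

View pics/s13.png

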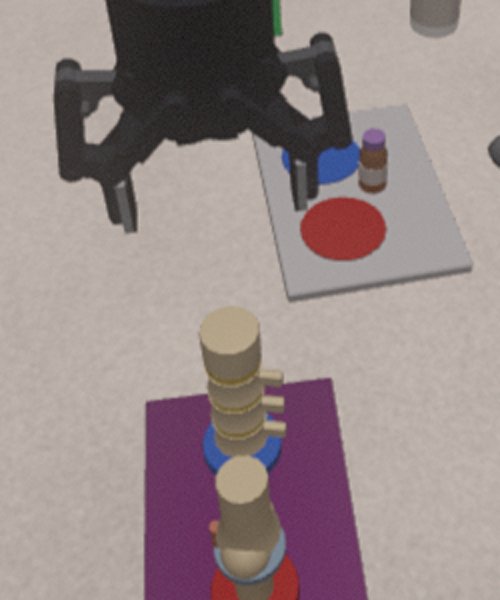

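View pics/s13b.png

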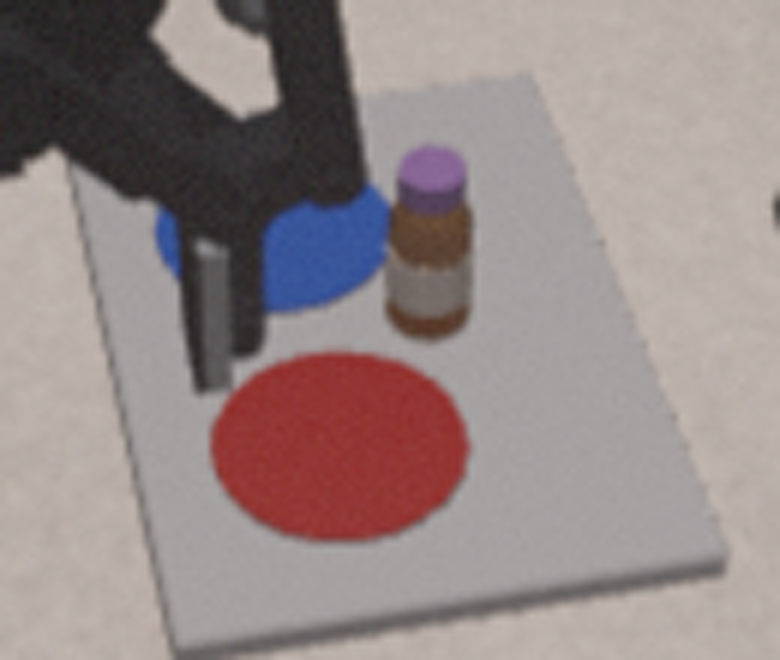

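View pics/t13b.png

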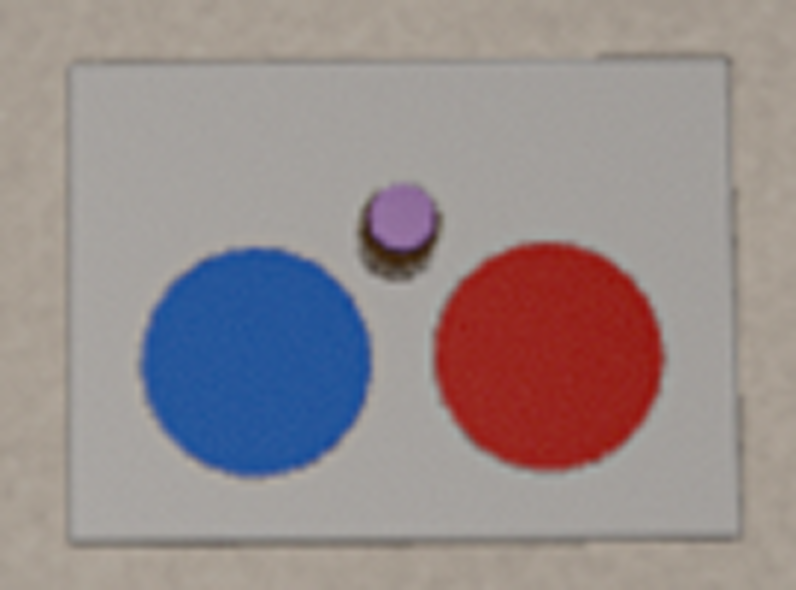

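Both models stand on the mat, one at each end. Pads and vial are free, with the vial's cap at about (403,217) in the crop. Going above the vial.

Request:
servo_tool:
  series:
    - {"dx":0,"dy":0.1,"dz":0.06,"ax":0,"ay":0,"az":0,"claw":1}
    - {"dx":0,"dy":0.25,"dz":0.15,"ax":0,"ay":0,"az":0,"claw":1}
    - {"dx":0,"dy":0.4,"dz":0.23,"ax":0,"ay":0,"az":0,"claw":1}
    - {"dx":0.06,"dy":0.55,"dz":0.32,"ax":0,"ay":0,"az":0,"claw":1}
    - {"dx":0.12,"dy":0.7,"dz":0.41,"ax":0,"ay":0,"az":0,"claw":1}
    - {"dx":0.19,"dy":0.804,"dz":0.473,"ax":0,"ay":0,"az":0,"claw":1}
    - {"dx":0.19,"dy":0.804,"dz":0.473,"ax":0,"ay":0,"az":0,"claw":1}
    - {"dx":0.19,"dy":0.804,"dz":0.473,"ax":0,"ay":0,"az":0,"claw":1}

```text
time_s: 17.77
position: [0.6128, -0.0225, 0.1941]
tcp_rot: [-0.0, 0.708, -0.0, 0.706]
wrist_force: [0.5, -0.4, 0.7]
finger_gap: 0.0851
```

```bash
python3 -c "
from h import *
mv([.6155,-.0225,.049],[1,0])
c=capture('side');crop(c,'s14',240,130,180,190,3)
"
```

```text
t 17.77 pos [ 0.6128 -0.0225  0.1941] gap 0.0851 F [ 0.5 -0.4  0.7]
[[-0.002 -0.     1.   ]
 [-0.001  1.     0.   ]
 [-1.    -0.001 -0.002]]
q [-0.56  0.34  0.65  1.66 -0.21  1.22  0.14]
d [0.4838 0.0005 0.0099]
  turn 1 [ 0.0001 -0.0006  0.0004]
  turn -1 [-9.999e-01 -6.000e-04 -1.000e-03]
```

View pics/s14.png

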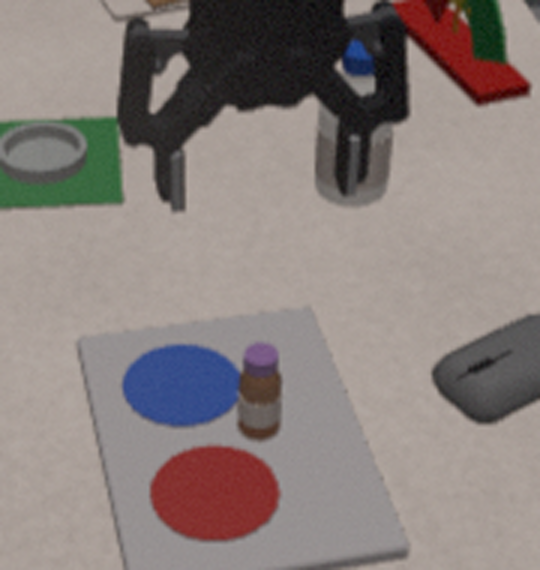

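The gripper is above the vial. Descending.

Request:
servo_tool:
  series:
    - {"dx":0.1,"dy":0,"dz":0.006,"ax":0,"ay":0,"az":0,"claw":1}
    - {"dx":0.2,"dy":0,"dz":0.006,"ax":0,"ay":0,"az":0,"claw":1}
    - {"dx":0.3,"dy":0,"dz":0.006,"ax":0,"ay":0,"az":0,"claw":1}
    - {"dx":0.39,"dy":0,"dz":0.006,"ax":0,"ay":0,"az":0,"claw":1}
    - {"dx":0.45,"dy":0,"dz":0.006,"ax":0,"ay":0,"az":0,"claw":1}
    - {"dx":0.475,"dy":0,"dz":0.006,"ax":0,"ay":0,"az":0,"claw":1}
    - {"dx":0.475,"dy":0,"dz":0.006,"ax":0,"ay":0,"az":0,"claw":1}
    - {"dx":0.475,"dy":0,"dz":0.006,"ax":0,"ay":0,"az":0,"claw":1}

```text
time_s: 18.82
position: [0.616, -0.0216, 0.0536]
tcp_rot: [-0.0, 0.707, 0.0, 0.708]
wrist_force: [-0.4, 0.2, 1.4]
finger_gap: 0.0858
```

```bash
python3 -c "
from h import *
mv([.6155,-.0225,.049],[1,0])
c=capture('side');crop(c,'s15',240,130,180,190,3)
"
```

```text
t 18.82 pos [ 0.616  -0.0216  0.0536] gap 0.0858 F [-0.4  0.2  1.4]
[[ 0.002 -0.001  1.   ]
 [ 0.     1.     0.001]
 [-1.     0.     0.002]]
q [-0.5   0.5   0.58  1.78 -0.33  0.96  0.22]
d [ 0.0155 -0.0031 -0.0017]
  turn 1 [ 0.0003  0.0005 -0.0001]
  turn -1 [-9.997e-01  1.000e-04  8.000e-04]
```

View pics/s15.png

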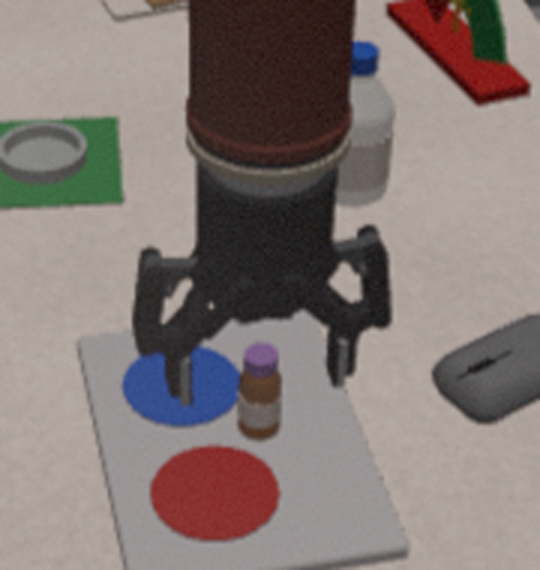

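Request:
servo_tool:
  series:
    - {"dx":0.012,"dy":-0.002,"dz":-0.001,"ax":0,"ay":0,"az":0,"claw":0.3}
    - {"dx":0.012,"dy":-0.002,"dz":-0.001,"ax":0,"ay":0,"az":0,"claw":-0.2}
    - {"dx":0.012,"dy":-0.002,"dz":-0.001,"ax":0,"ay":0,"az":0,"claw":-0.3}
    - {"dx":0.012,"dy":-0.002,"dz":-0.001,"ax":0,"ay":0,"az":0,"claw":-0.3}
    - {"dx":0.012,"dy":-0.002,"dz":-0.001,"ax":0,"ay":0,"az":0,"claw":-1}
    - {"dx":0.012,"dy":-0.002,"dz":-0.001,"ax":0,"ay":0,"az":0,"claw":-1}
    - {"dx":0.012,"dy":-0.002,"dz":-0.001,"ax":0,"ay":0,"az":0,"claw":-1}
    - {"dx":0.012,"dy":-0.002,"dz":-0.001,"ax":0,"ay":0,"az":0,"claw":-1}
  force: 25

```text
time_s: 19.88
position: [0.6152, -0.0221, 0.0492]
tcp_rot: [-0.0, 0.707, 0.0, 0.707]
wrist_force: [-0.3, -0.8, 2.6]
finger_gap: 0.0251
```

Request:
servo_tool:
  series:
    - {"dx":-0.02,"dy":0,"dz":0,"ax":0,"ay":0,"az":0,"claw":-1}
    - {"dx":-0.06,"dy":0,"dz":0,"ax":0,"ay":0,"az":0,"claw":-1}
    - {"dx":-0.15,"dy":0,"dz":0,"ax":0,"ay":0,"az":0,"claw":-1}
    - {"dx":-0.2,"dy":0,"dz":0,"ax":0,"ay":0,"az":0,"claw":-1}
    - {"dx":-0.2,"dy":0,"dz":0,"ax":0,"ay":0,"az":0,"claw":-1}

```text
time_s: 20.5
position: [0.6158, -0.022, 0.1104]
tcp_rot: [-0.0, 0.706, 0.001, 0.708]
wrist_force: [0.0, 0.2, -0.6]
finger_gap: 0.0252
```

```bash
python3 -c "
from h import *
mv([.5105,.3055,.12],[1,0])
c=capture('side');crop(c,'s16',240,130,180,190,3)
"
```

```text
t 20.5 pos [ 0.6158 -0.022   0.1104] gap 0.0252 F [ 0.   0.2 -0.6]
[[ 0.002 -0.001  1.   ]
 [ 0.     1.     0.001]
 [-1.     0.     0.002]]
q [-0.52  0.43  0.62  1.74 -0.28  1.06  0.19]
d [-0.0323  1.0921 -0.3497]
  turn 1 [ 0.0004  0.0008 -0.0002]
  turn -1 [-9.996e-01  2.000e-04  1.200e-03]
```

View pics/s16.png

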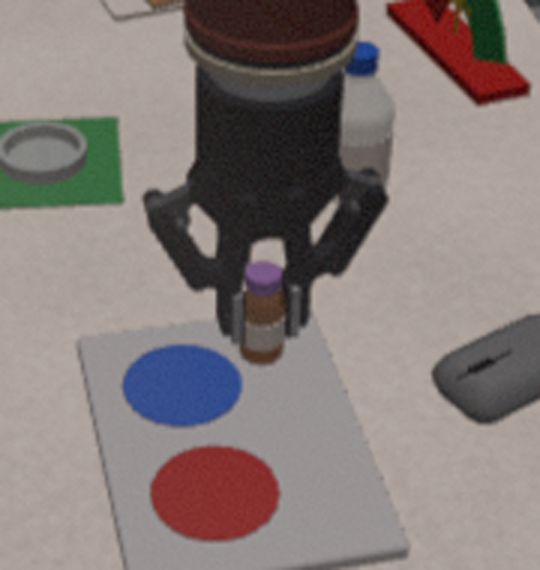

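The vial is held upright. Carrying it to the dish.

Request:
servo_tool:
  series:
    - {"dx":-0.1,"dy":0.06,"dz":-0.06,"ax":0,"ay":0,"az":0,"claw":-1}
    - {"dx":-0.1,"dy":0.2,"dz":-0.14,"ax":0,"ay":0,"az":0,"claw":-1}
    - {"dx":-0.1,"dy":0.35,"dz":-0.2,"ax":0,"ay":0,"az":0,"claw":-1}
    - {"dx":-0.1,"dy":0.5,"dz":-0.25,"ax":0,"ay":0,"az":0,"claw":-1}
    - {"dx":-0.1,"dy":0.65,"dz":-0.29,"ax":0,"ay":0,"az":0,"claw":-1}
    - {"dx":-0.1,"dy":0.8,"dz":-0.32,"ax":0,"ay":0,"az":0,"claw":-1}
    - {"dx":-0.1,"dy":0.92,"dz":-0.34,"ax":0,"ay":0,"az":0,"claw":-1}
    - {"dx":-0.1,"dy":1,"dz":-0.35,"ax":0,"ay":0,"az":0,"claw":-1}

```text
time_s: 21.55
position: [0.5086, 0.2796, 0.138]
tcp_rot: [-0.001, 0.708, 0.001, 0.707]
wrist_force: [0.6, -0.5, -0.0]
finger_gap: 0.0251
```

Request:
servo_tool:
  series:
    - {"dx":0,"dy":0.07,"dz":0,"ax":0,"ay":0,"az":0,"claw":-1}
    - {"dx":0,"dy":0.092,"dz":0,"ax":0,"ay":0,"az":0,"claw":-1}
    - {"dx":0,"dy":0.092,"dz":0,"ax":0,"ay":0,"az":0,"claw":-1}
    - {"dx":0,"dy":0.092,"dz":0,"ax":0,"ay":0,"az":0,"claw":-1}

```text
time_s: 22.05
position: [0.5102, 0.304, 0.139]
tcp_rot: [0.0, 0.707, -0.0, 0.707]
wrist_force: [-0.0, 0.6, 0.0]
finger_gap: 0.0253
```

```bash
python3 -c "
from h import *
mv([.511,.3055,.046],[1,0])
c=capture('side');crop(c,'s17',180,60,150,160,3.5)
c=capture('top');crop(c,'t17',80,220,160,150,4)
"
```

```text
t 22.05 pos [0.5102 0.304  0.139 ] gap 0.0253 F [-0.   0.6  0. ]
[[ 0.     0.001  1.   ]
 [-0.001  1.    -0.001]
 [-1.    -0.001  0.   ]]
q [-1.02  0.33  0.5   1.76 -0.17  1.09 -0.47]
d [0.3101 0.005  0.0027]
  turn 1 [-0.0002  0.      0.0002]
  turn -1 [ 9.998e-01  3.000e-04 -0.000e+00]
```

View pics/s17.png

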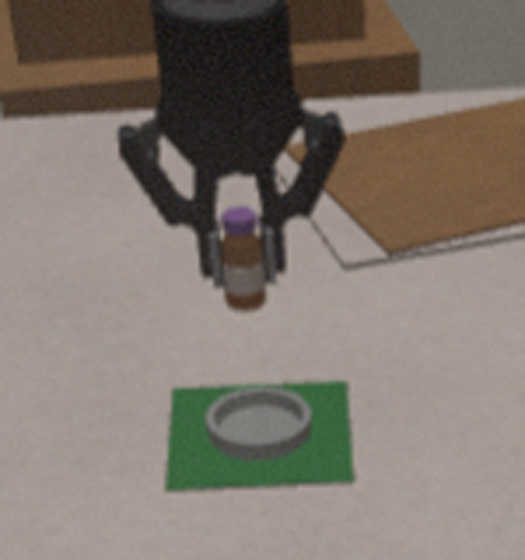

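View pics/t17.png

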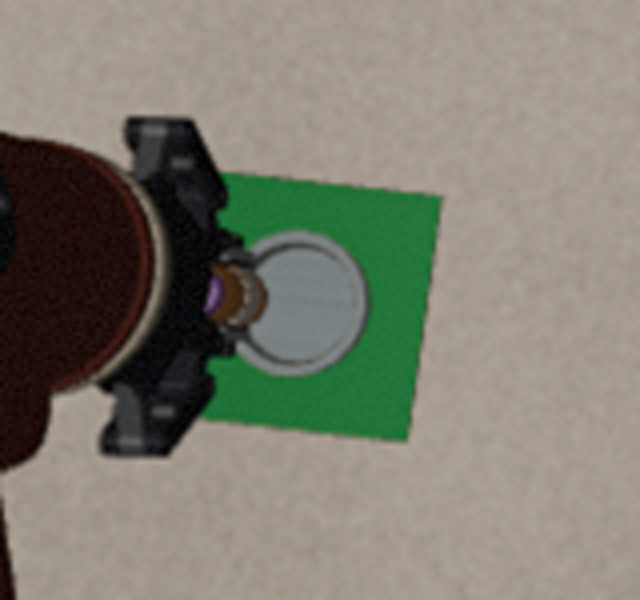

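```bash
python3 -c "
from h import *
c=capture('side');print(ray(c,180+259.5/3.5-.5,60+424.5/3.5-.5,.015))
c=capture('top');print(ray(c,80+300/4-.5,220+304/4-.5,.017))
"
```

```text
[0.51207683 0.29644168 0.015     ]
[0.50997095 0.30497167 0.017     ]
```

Request:
servo_tool:
  series:
    - {"dx":0.08,"dy":0.003,"dz":0,"ax":0,"ay":0,"az":0,"claw":-1}
    - {"dx":0.15,"dy":0.003,"dz":0,"ax":0,"ay":0,"az":0,"claw":-1}
    - {"dx":0.2,"dy":0.003,"dz":0,"ax":0,"ay":0,"az":0,"claw":-1}
    - {"dx":0.24,"dy":0.003,"dz":0,"ax":0,"ay":0,"az":0,"claw":-1}
    - {"dx":0.24,"dy":0.003,"dz":0,"ax":0,"ay":0,"az":0,"claw":-1}
    - {"dx":0.24,"dy":0.003,"dz":0,"ax":0,"ay":0,"az":0,"claw":-1}

```text
time_s: 23.0
position: [0.5101, 0.3065, 0.0676]
tcp_rot: [-0.0, 0.707, 0.001, 0.707]
wrist_force: [0.4, 0.2, 0.4]
finger_gap: 0.0252
```

```bash
python3 -c "
from h import *
mv([.511,.3055,.046],[1,0])
c=capture('side');crop(c,'s18',180,60,150,160,3.5)
"
```

```text
t 23.0 pos [0.5101 0.3065 0.0676] gap 0.0252 F [0.4 0.2 0.4]
[[ 0.001 -0.001  1.   ]
 [ 0.     1.     0.001]
 [-1.     0.     0.001]]
q [-1.    0.42  0.47  1.82 -0.23  0.96 -0.43]
d [ 0.072  -0.0034  0.003 ]
  turn 1 [ 0.0003  0.0002 -0.0001]
  turn -1 [-9.997e-01  2.000e-04  3.000e-04]
```

View pics/s18.png

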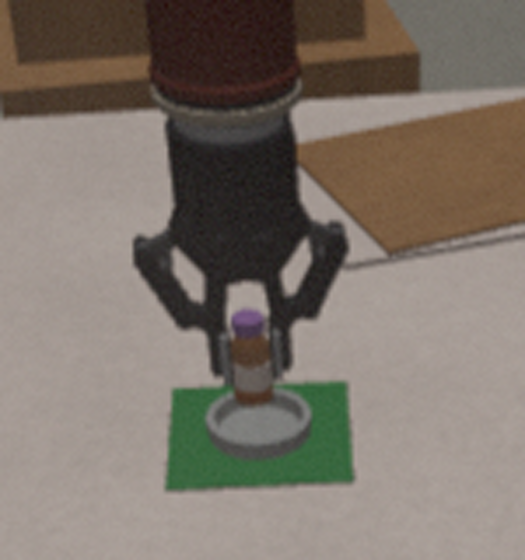

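Request:
servo_tool:
  series:
    - {"dx":0.03,"dy":-0.008,"dz":0.002,"ax":0,"ay":0,"az":0,"claw":-1}
    - {"dx":0.06,"dy":-0.008,"dz":0.002,"ax":0,"ay":0,"az":0,"claw":-1}
    - {"dx":0.074,"dy":-0.008,"dz":0.002,"ax":0,"ay":0,"az":0,"claw":-1}
    - {"dx":0.08,"dy":-0.008,"dz":0.002,"ax":0,"ay":0,"az":0,"claw":-1}
    - {"dx":0.08,"dy":-0.008,"dz":0.002,"ax":0,"ay":0,"az":0,"claw":-1}
    - {"dx":0.08,"dy":-0.008,"dz":0.002,"ax":0,"ay":0,"az":0,"claw":-1}

```text
time_s: 23.8
position: [0.5104, 0.304, 0.0432]
tcp_rot: [-0.0, 0.707, 0.0, 0.707]
wrist_force: [-0.6, -0.5, 0.2]
finger_gap: 0.0249
```

```bash
python3 -c "
from h import *
st()
c=capture('side');crop(c,'s19',200,100,100,110,6)
c=capture('top');crop(c,'t19',80,220,160,150,4)
"
```

```text
t 23.8 pos [0.5104 0.304  0.0432] gap 0.0249 F [-0.6 -0.5  0.2]
[[ 0.    -0.001  1.   ]
 [ 0.     1.     0.001]
 [-1.     0.     0.   ]]
q [-0.99  0.45  0.46  1.84 -0.24  0.92 -0.41]
```

View pics/s19.png

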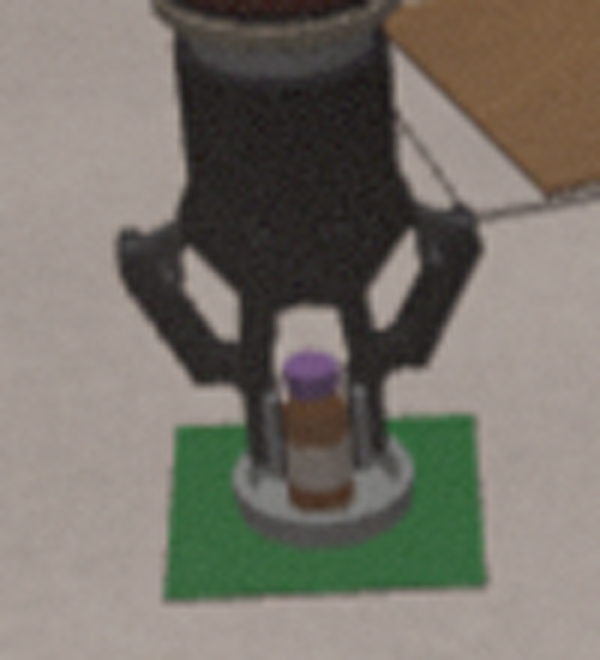

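View pics/t19.png

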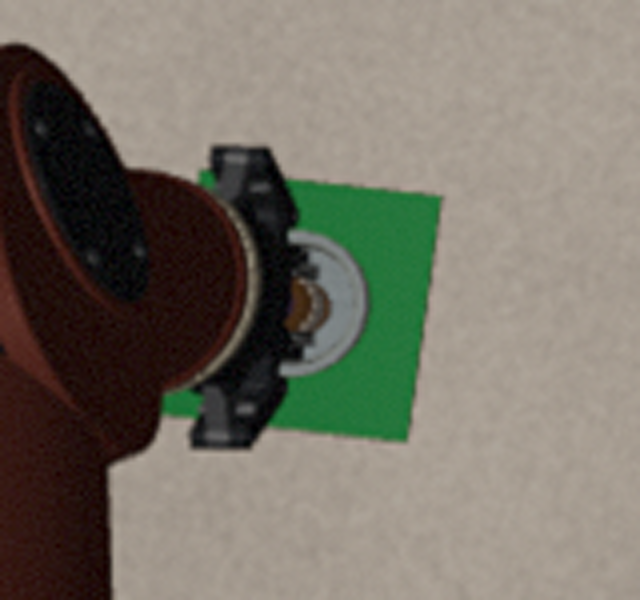

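The vial stands inside the dish with about 1 mm left to go. Lowering to contact.

Request:
servo_tool:
  series:
    - {"dx":0.003,"dy":0,"dz":0,"ax":0,"ay":0,"az":0,"claw":-1}
    - {"dx":0.005,"dy":0,"dz":0,"ax":0,"ay":0,"az":0,"claw":-1}
    - {"dx":0.005,"dy":0,"dz":0,"ax":0,"ay":0,"az":0,"claw":-1}

```text
time_s: 24.28
position: [0.5104, 0.304, 0.0421]
tcp_rot: [-0.0, 0.707, 0.001, 0.707]
wrist_force: [-1.9, -1.1, 6.7]
finger_gap: 0.0255
```

Contact (+6.7 N). Opening partway, then rising.

Request:
servo_tool:
  series:
    - {"dx":0,"dy":0,"dz":0,"ax":0,"ay":0,"az":0,"claw":-0.25}
    - {"dx":0,"dy":0,"dz":0,"ax":0,"ay":0,"az":0,"claw":-0.1}
    - {"dx":0,"dy":0,"dz":0,"ax":0,"ay":0,"az":0,"claw":0.1}
    - {"dx":0,"dy":0,"dz":0,"ax":0,"ay":0,"az":0,"claw":0.1}
    - {"dx":-0.05,"dy":0,"dz":0,"ax":0,"ay":0,"az":0,"claw":0.1}
    - {"dx":-0.15,"dy":0,"dz":0,"ax":0,"ay":0,"az":0,"claw":0.1}
    - {"dx":-0.3,"dy":0,"dz":0,"ax":0,"ay":0,"az":0,"claw":1}
    - {"dx":-0.5,"dy":0,"dz":0,"ax":0,"ay":0,"az":0,"claw":1}
    - {"dx":-0.7,"dy":0,"dz":0,"ax":0,"ay":0,"az":0,"claw":1}
    - {"dx":-0.7,"dy":0,"dz":0,"ax":0,"ay":0,"az":0,"claw":1}
  force: 35

```text
time_s: 25.52
position: [0.5126, 0.3047, 0.2579]
tcp_rot: [0.002, 0.705, 0.002, 0.71]
wrist_force: [0.4, -0.1, -0.6]
finger_gap: 0.0855
```

```bash
python3 -c "
from h import *
mv([.4725,-.263,.25],[1,0])
c=capture('side');crop(c,'s20',200,100,100,110,6)
c=capture('top');crop(c,'t20',80,220,160,150,4)
"
```

```text
t 25.52 pos [0.5126 0.3047 0.2579] gap 0.0855 F [ 0.4 -0.1 -0.6]
[[ 0.007 -0.001  1.   ]
 [ 0.006  1.     0.   ]
 [-1.     0.006  0.007]]
q [-1.05  0.23  0.53  1.63 -0.12  1.31 -0.51]
d [ 0.0134 -1.8924 -0.1346]
  turn 1 [ 0.0002  0.0023 -0.002 ]
  turn -1 [-0.9998  0.0032  0.0036]
```

View pics/s20.png

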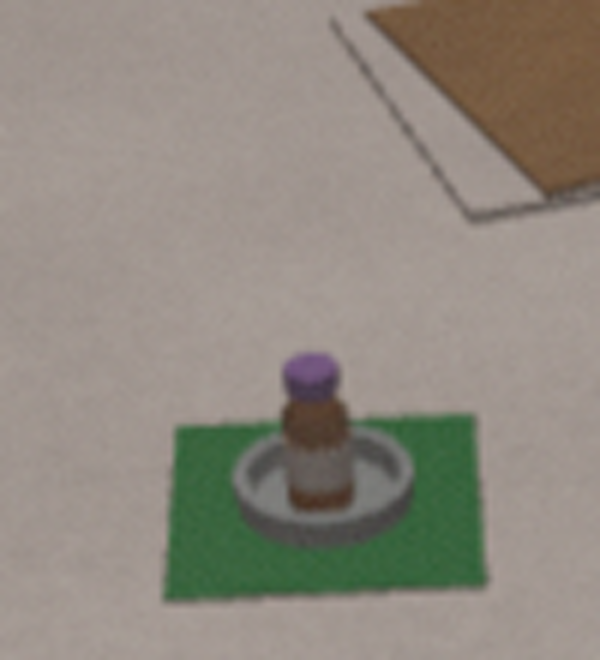

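View pics/t20.png

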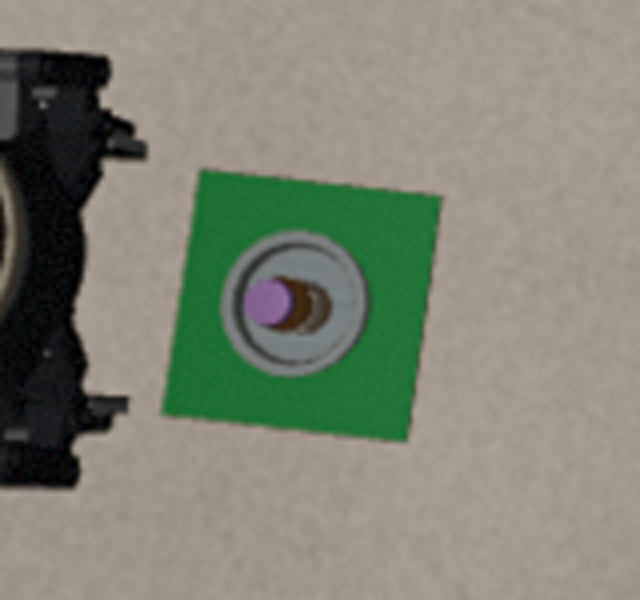

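The vial stands upright in the dish with the gripper away. Going back for the spine.

Request:
servo_tool:
  series:
    - {"dx":0,"dy":-0.14,"dz":0,"ax":0,"ay":0,"az":0,"claw":1}
    - {"dx":0,"dy":-0.3,"dz":0,"ax":0,"ay":0,"az":0,"claw":1}
    - {"dx":0,"dy":-0.46,"dz":0,"ax":0,"ay":0,"az":0,"claw":1}
    - {"dx":0,"dy":-0.62,"dz":0,"ax":0,"ay":0,"az":0,"claw":1}
    - {"dx":0,"dy":-0.78,"dz":0,"ax":0,"ay":0,"az":0,"claw":1}
    - {"dx":0,"dy":-0.92,"dz":0,"ax":0,"ay":0,"az":0,"claw":1}
    - {"dx":0,"dy":-1,"dz":0,"ax":0,"ay":0,"az":0,"claw":1}

```text
time_s: 26.5
position: [0.5095, 0.0014, 0.2503]
tcp_rot: [0.0, 0.708, -0.001, 0.706]
wrist_force: [-0.1, 0.6, 0.4]
finger_gap: 0.0855
```

Request:
servo_tool:
  series:
    - {"dx":0,"dy":-0.14,"dz":-0.02,"ax":0,"ay":0,"az":0,"claw":1}
    - {"dx":0,"dy":-0.3,"dz":-0.05,"ax":0,"ay":0,"az":0,"claw":1}
    - {"dx":0,"dy":-0.46,"dz":-0.08,"ax":0,"ay":0,"az":0,"claw":1}
    - {"dx":0,"dy":-0.62,"dz":-0.1,"ax":0,"ay":0,"az":0,"claw":1}
    - {"dx":0,"dy":-0.78,"dz":-0.12,"ax":0,"ay":0,"az":0,"claw":1}
    - {"dx":0,"dy":-0.89,"dz":-0.13,"ax":0,"ay":0,"az":0,"claw":1}
    - {"dx":0,"dy":-0.89,"dz":-0.13,"ax":0,"ay":0,"az":0,"claw":1}
    - {"dx":0,"dy":-0.89,"dz":-0.13,"ax":0,"ay":0,"az":0,"claw":1}

```text
time_s: 27.5
position: [0.4716, -0.2622, 0.2506]
tcp_rot: [-0.0, 0.708, 0.001, 0.706]
wrist_force: [-0.1, 0.2, 1.6]
finger_gap: 0.0856
```

```bash
python3 -c "
from h import *
mv([.4725,-.263,.1333],[1,0])
c=capture('side');crop(c,'s21',140,180,250,300,2)
"
```

```text
t 27.5 pos [ 0.4716 -0.2622  0.2506] gap 0.0856 F [-0.1  0.2  1.6]
[[-0.002 -0.001  1.   ]
 [ 0.001  1.     0.001]
 [-1.     0.001 -0.002]]
q [-0.46  0.15  0.99  1.77 -0.13  1.29  0.56]
d [ 0.3909 -0.0029  0.0038]
  turn 1 [ 0.0004 -0.0006 -0.0002]
  turn -1 [-9.996e-01  3.000e-04 -1.000e-03]
```

View pics/s21.png

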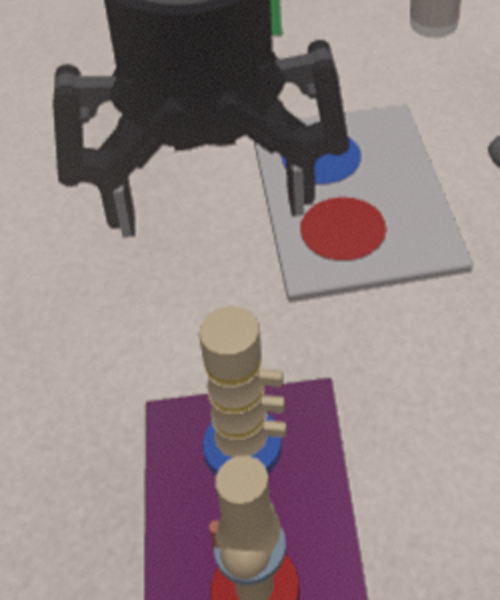

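Request:
servo_tool:
  series:
    - {"dx":0.1,"dy":-0.003,"dz":0.003,"ax":0,"ay":0,"az":0,"claw":1}
    - {"dx":0.2,"dy":-0.003,"dz":0.003,"ax":0,"ay":0,"az":0,"claw":1}
    - {"dx":0.29,"dy":-0.003,"dz":0.003,"ax":0,"ay":0,"az":0,"claw":1}
    - {"dx":0.36,"dy":-0.003,"dz":0.003,"ax":0,"ay":0,"az":0,"claw":1}
    - {"dx":0.39,"dy":-0.003,"dz":0.003,"ax":0,"ay":0,"az":0,"claw":1}
    - {"dx":0.39,"dy":-0.003,"dz":0.003,"ax":0,"ay":0,"az":0,"claw":1}
    - {"dx":0.39,"dy":-0.003,"dz":0.003,"ax":0,"ay":0,"az":0,"claw":1}

```text
time_s: 28.42
position: [0.4733, -0.264, 0.1353]
tcp_rot: [-0.001, 0.707, 0.0, 0.707]
wrist_force: [-0.1, 0.4, 0.9]
finger_gap: 0.0854
```

```bash
python3 -c "
from h import *
mv([.4725,-.263,.1333],[1,0])
"
```

```text
t 28.43 pos [ 0.4733 -0.264   0.1353] gap 0.0854 F [-0.1  0.4  0.9]
[[ 0.001 -0.002  1.   ]
 [-0.     1.     0.002]
 [-1.    -0.     0.001]]
q [-0.37  0.3   0.94  1.91 -0.27  1.07  0.68]
d [ 0.0068  0.0032 -0.0028]
  turn 1 [0.0005 0.0003 0.0001]
  turn -1 [-9.995e-01 -1.000e-04  5.000e-04]
```

Request:
servo_tool:
  series:
    - {"dx":0.004,"dy":0.002,"dz":-0.001,"ax":0,"ay":0,"az":0,"claw":0.05}
    - {"dx":0.004,"dy":0.002,"dz":-0.001,"ax":0,"ay":0,"az":0,"claw":0.05}
    - {"dx":0.004,"dy":0.002,"dz":-0.001,"ax":0,"ay":0,"az":0,"claw":0.05}
    - {"dx":0.004,"dy":0.002,"dz":-0.001,"ax":0,"ay":0,"az":0,"claw":-1}
    - {"dx":0.004,"dy":0.002,"dz":-0.001,"ax":0,"ay":0,"az":0,"claw":-1}
    - {"dx":0.004,"dy":0.002,"dz":-0.001,"ax":0,"ay":0,"az":0,"claw":-1}
    - {"dx":0.004,"dy":0.002,"dz":-0.001,"ax":0,"ay":0,"az":0,"claw":-1}
  force: 35

```text
time_s: 29.3
position: [0.4727, -0.2635, 0.1336]
tcp_rot: [-0.0, 0.707, 0.0, 0.707]
wrist_force: [-0.3, 0.6, 5.0]
finger_gap: 0.0373
```

Request:
servo_tool:
  series:
    - {"dx":-0.02,"dy":0,"dz":0,"ax":0,"ay":0,"az":0,"claw":-1}
    - {"dx":-0.08,"dy":0,"dz":0,"ax":0,"ay":0,"az":0,"claw":-1}
    - {"dx":-0.2,"dy":0,"dz":0,"ax":0,"ay":0,"az":0,"claw":-1}
    - {"dx":-0.3,"dy":0,"dz":0,"ax":0,"ay":0,"az":0,"claw":-1}
    - {"dx":-0.3,"dy":0,"dz":0,"ax":0,"ay":0,"az":0,"claw":-1}

```text
time_s: 29.92
position: [0.4735, -0.2642, 0.226]
tcp_rot: [-0.001, 0.706, 0.0, 0.709]
wrist_force: [-0.0, 0.7, -3.5]
finger_gap: 0.0371
```

```bash
python3 -c "
from h import *
mv([.575,.0232,.22],[1,0])
c=capture('side');crop(c,'s22',140,180,250,300,2)
"
```

```text
t 29.93 pos [ 0.4735 -0.2642  0.226 ] gap 0.0371 F [-0.   0.7 -3.5]
[[ 0.004 -0.001  1.   ]
 [-0.001  1.     0.001]
 [-1.    -0.001  0.004]]
q [-0.45  0.18  0.99  1.81 -0.16  1.24  0.58]
d [0.0209 0.9576 0.3391]
  turn 1 [0.0003 0.0014 0.0002]
  turn -1 [-9.997e-01 -3.000e-04  2.200e-03]
```

View pics/s22.png

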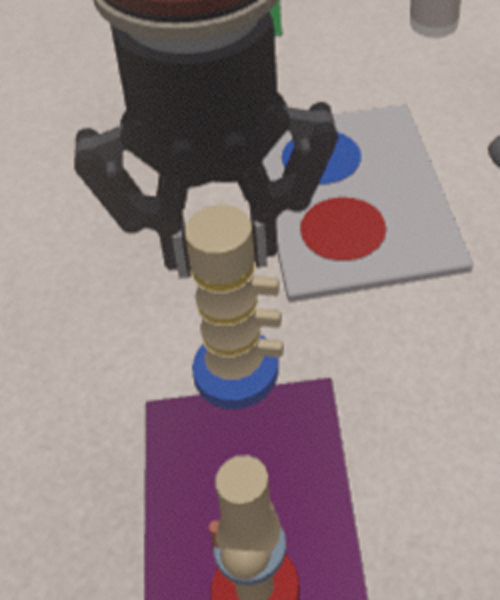

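The spine is held upright. Before placing it, I'll check how it originally sat relative to the pad by overlaying projected circles on the first pictures.

```bash
cat > ov.py <<'E'
from h import *
def circ(img,c,ctr,r,z,x0,y0,k,col):
    a=np.linspace(0,2*np.pi,90); P=np.array([proj(c,[ctr[0]+r*np.cos(t),ctr[1]+r*np.sin(t),z]) for t in a])
    P=((P-[x0,y0]+.5)*k-.5)
    cv2.polylines(img,[np.round(P*16).astype(int).reshape(-1,1,2)],True,col,1,cv2.LINE_AA,4)
def center(mask,c,z):
    # fit ellipse to the biggest contour
    cs,_=cv2.findContours(mask.astype(np.uint8),cv2.RETR_EXTERNAL,cv2.CHAIN_APPROX_NONE)
    k=cv2.convexHull(max(cs,key=cv2.contourArea)); e=cv2.fitEllipse(k); return ray(c,*e[0],z),e
def hsv(fr): return cv2.cvtColor(fr,cv2.COLOR_RGB2HSV).astype(int)
def redm(fr): h=hsv(fr); return ((h[...,0]<8)|(h[...,0]>172))&(h[...,1]>130)&(h[...,2]>50)
def bluem(fr): h=hsv(fr); return (h[...,0]>100)&(h[...,0]<125)&(h[...,1]>130)&(h[...,2]>50)
def box(m,u0,v0,u1,v1): o=np.zeros_like(m); o[v0:v1,u0:u1]=m[v0:v1,u0:u1]; return o
E
python3 - <<'E'
from ov import *
c=capture("top");d=capture("side")
print("top blue",center(box(bluem(c["frame"]),275,235,330,295),c,.015)); print("top red",center(box(redm(c["frame"]),330,235,380,295),c,.015))
print("side red",center(box(redm(d["frame"]),270,265,350,330),d,.015)); 
f=cv2.imread("pics/top0.png");k=5.9
im=cv2.resize(f[205:305,260:395],None,fx=k,fy=k,interpolation=cv2.INTER_CUBIC)
pb=center(box(bluem(c["frame"]),275,235,330,295),c,.015)[0]; pr=center(box(redm(c["frame"]),330,235,380,295),c,.015)[0]
for p in (pb,pr):
    circ(im,c,p,.038,.015,260,205,k,(0,255,0)); circ(im,c,p,.028,.027,260,205,k,(0,255,255)); circ(im,c,p,.028,.015,260,205,k,(255,255,0))
circ(im,c,pb,.019,.153,260,205,k,(255,0,255)); circ(im,c,pr,.014,.155,260,205,k,(255,0,255))
cv2.imwrite("pics/ov1.png",im)
E
```

```text
top blue (array([0.57391098, 0.02410081, 0.015     ]), ((303.0797119140625, 265.838134765625), (37.73603057861328, 37.90390396118164), 92.91785430908203))
top red (array([ 0.57803007, -0.0706286 ,  0.015     ]), ((352.5118408203125, 264.9375), (37.67329406738281, 38.06383514404297), 139.5058135986328))
side red (array([ 0.57934439, -0.07498429,  0.015     ]), ((311.05078125, 293.98822021484375), (30.654823303222656, 41.706974029541016), 89.82374572753906))
```

View pics/ov1.png

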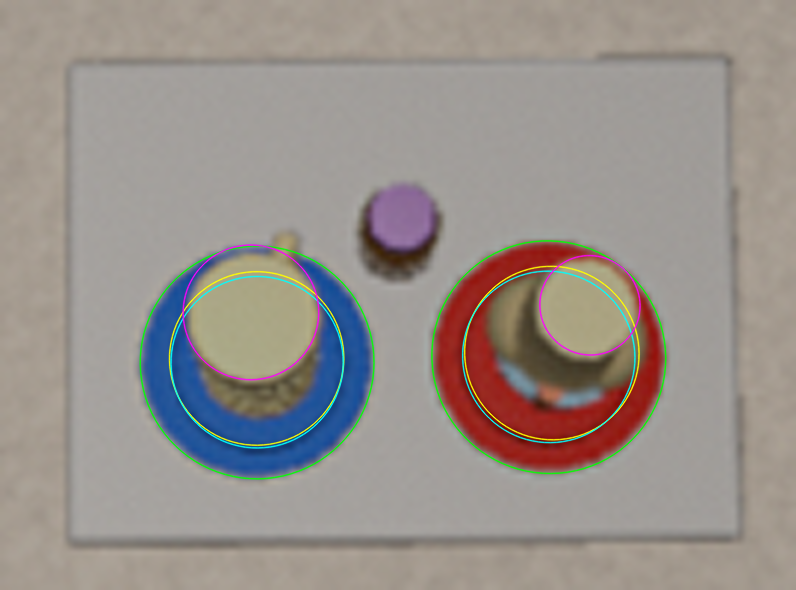

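The overlay shows the spine originally sat about (-1.4, -1.0) mm off the pad centre and the knee about (-1.0, +1.5) mm, so I'll correct for that. Spine target TCP is (0.5751, 0.0229).

Request:
servo_tool:
  series:
    - {"dx":0,"dy":0.08,"dz":0.03,"ax":0,"ay":0,"az":0,"claw":-1}
    - {"dx":0,"dy":0.22,"dz":0.08,"ax":0,"ay":0,"az":0,"claw":-1}
    - {"dx":0,"dy":0.36,"dz":0.13,"ax":0,"ay":0,"az":0,"claw":-1}
    - {"dx":0,"dy":0.5,"dz":0.18,"ax":0,"ay":0,"az":0,"claw":-1}
    - {"dx":0,"dy":0.64,"dz":0.23,"ax":0,"ay":0,"az":0,"claw":-1}
    - {"dx":0,"dy":0.78,"dz":0.28,"ax":0,"ay":0,"az":0,"claw":-1}
    - {"dx":0,"dy":0.89,"dz":0.32,"ax":0,"ay":0,"az":0,"claw":-1}
    - {"dx":0,"dy":0.956,"dz":0.34,"ax":0,"ay":0,"az":0,"claw":-1}
    - {"dx":0,"dy":0.956,"dz":0.34,"ax":0,"ay":0,"az":0,"claw":-1}
    - {"dx":0,"dy":0.956,"dz":0.34,"ax":0,"ay":0,"az":0,"claw":-1}

```text
time_s: 31.32
position: [0.5737, 0.0217, 0.223]
tcp_rot: [-0.0, 0.707, -0.001, 0.707]
wrist_force: [0.4, -0.9, -2.4]
finger_gap: 0.0369
```

```bash
python3 -c "
from h import *
mv([.5751,.0229,.15],[1,0])
"
```

```text
t 31.32 pos [0.5737 0.0217 0.223 ] gap 0.0369 F [ 0.4 -0.9 -2.4]
[[-0.001  0.001  1.   ]
 [-0.001  1.    -0.001]
 [-1.    -0.001 -0.001]]
q [-0.81  0.25  0.82  1.73 -0.19  1.25  0.05]
d [0.2434 0.0041 0.0048]
  turn 1 [-0.0002 -0.0002  0.0003]
  turn -1 [9.998e-01 5.000e-04 4.000e-04]
```

Request:
servo_tool:
  series:
    - {"dx":0.08,"dy":0.002,"dz":0.003,"ax":0,"ay":0,"az":0,"claw":-1}
    - {"dx":0.16,"dy":0.002,"dz":0.003,"ax":0,"ay":0,"az":0,"claw":-1}
    - {"dx":0.22,"dy":0.002,"dz":0.003,"ax":0,"ay":0,"az":0,"claw":-1}
    - {"dx":0.24,"dy":0.002,"dz":0.003,"ax":0,"ay":0,"az":0,"claw":-1}
    - {"dx":0.24,"dy":0.002,"dz":0.003,"ax":0,"ay":0,"az":0,"claw":-1}
    - {"dx":0.24,"dy":0.002,"dz":0.003,"ax":0,"ay":0,"az":0,"claw":-1}
    - {"dx":0.24,"dy":0.002,"dz":0.003,"ax":0,"ay":0,"az":0,"claw":-1}

```text
time_s: 32.2
position: [0.5755, 0.0242, 0.152]
tcp_rot: [-0.0, 0.707, 0.001, 0.707]
wrist_force: [0.7, 0.4, -3.1]
finger_gap: 0.037
```

```bash
python3 -c "
from h import *
mv([.5751,.0229,.1446],[1,0])
c=capture('side');crop(c,'s23',220,110,160,180,3.3)
c=capture('top');crop(c,'t23',260,205,135,100,5.9)
"
```

```text
t 32.2 pos [0.5755 0.0242 0.152 ] gap 0.037 F [ 0.7  0.4 -3.1]
[[ 0.001 -0.001  1.   ]
 [ 0.     1.     0.001]
 [-1.     0.     0.001]]
q [-0.77  0.32  0.79  1.81 -0.25  1.12  0.1 ]
d [ 0.0247 -0.0043 -0.0013]
  turn 1 [ 0.0004  0.0003 -0.0001]
  turn -1 [-9.996e-01  2.000e-04  5.000e-04]
```

View pics/s23.png

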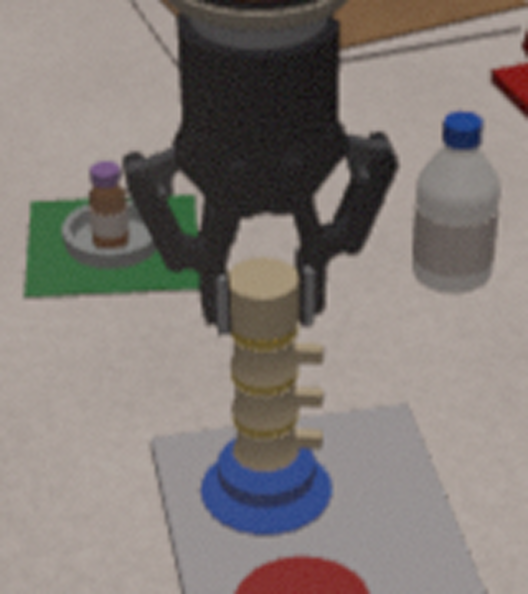

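Spine hovers about 7 mm over the blue pad. Small y correction, then lower.

Request:
servo_tool:
  series:
    - {"dx":0.01,"dy":-0.004,"dz":-0.001,"ax":0,"ay":0,"az":0,"claw":-1}
    - {"dx":0.018,"dy":-0.004,"dz":-0.001,"ax":0,"ay":0,"az":0,"claw":-1}
    - {"dx":0.018,"dy":-0.004,"dz":-0.001,"ax":0,"ay":0,"az":0,"claw":-1}
    - {"dx":0.018,"dy":-0.004,"dz":-0.001,"ax":0,"ay":0,"az":0,"claw":-1}

```text
time_s: 32.8
position: [0.5748, 0.0229, 0.1459]
tcp_rot: [-0.0, 0.707, 0.0, 0.707]
wrist_force: [0.7, 0.4, -3.0]
finger_gap: 0.037
```

```bash
python3 - <<'E'
from ov import *
s,R=st()
c=capture('side');k=6
im=cv2.resize(c["frame"][190:290,250:370,::-1],None,fx=k,fy=k,interpolation=cv2.INTER_CUBIC)
cv2.imwrite("pics/s24.png",im)
c=capture('top'); im=cv2.resize(c["frame"][205:305,260:395,::-1],None,fx=5.9,fy=5.9,interpolation=cv2.INTER_CUBIC); cv2.imwrite("pics/t24.png",im)
E
```

```text
t 32.8 pos [0.5748 0.0229 0.1459] gap 0.037 F [ 0.7  0.4 -3. ]
[[-0.    -0.001  1.   ]
 [-0.     1.     0.001]
 [-1.    -0.    -0.   ]]
q [-0.77  0.33  0.79  1.81 -0.26  1.1   0.11]
```

View pics/s24.png

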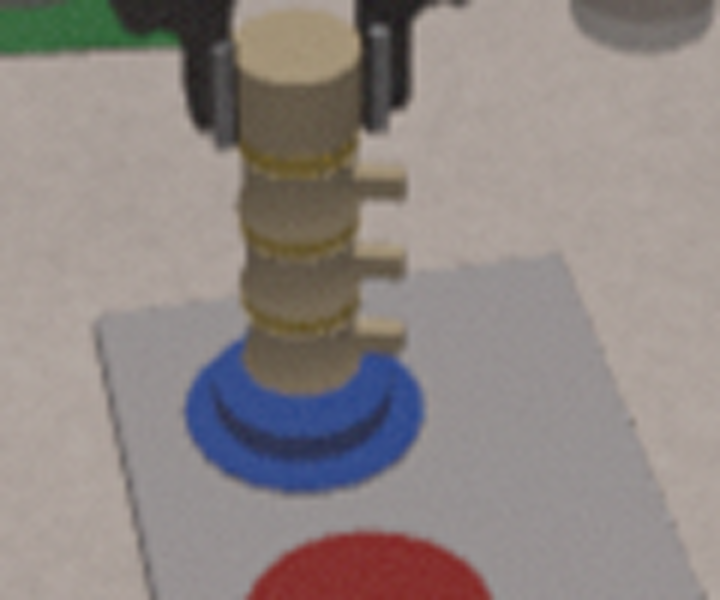

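View pics/t24.png

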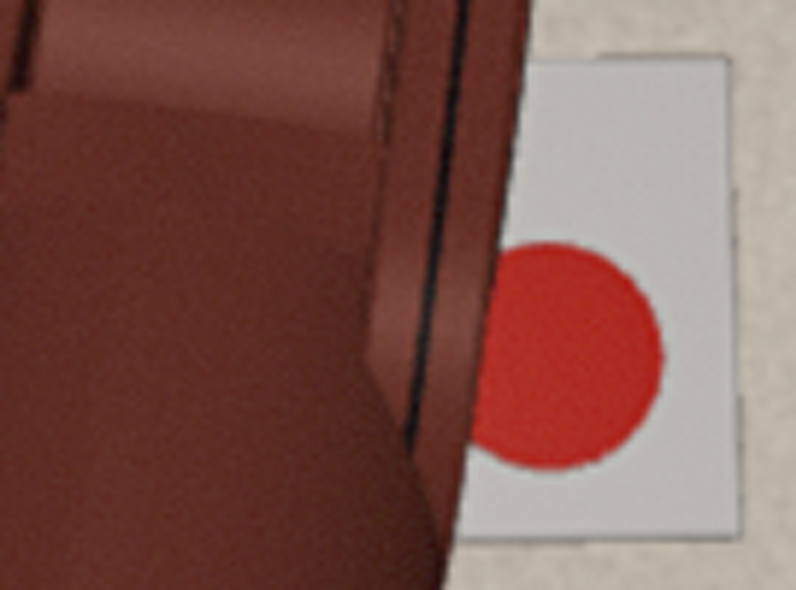

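Side view: base shadow arc spans 212–393 against pad 187–424, so it is centred to within 1 mm (a touch to -x). Nudging and setting down.

Request:
servo_tool:
  series:
    - {"dx":0.002,"dy":0,"dz":0.002,"ax":0,"ay":0,"az":0,"claw":-1}
    - {"dx":0.004,"dy":0,"dz":0.002,"ax":0,"ay":0,"az":0,"claw":-1}
    - {"dx":0.006,"dy":0,"dz":0.002,"ax":0,"ay":0,"az":0,"claw":-1}
    - {"dx":0.006,"dy":0,"dz":0.002,"ax":0,"ay":0,"az":0,"claw":-1}

```text
time_s: 33.4
position: [0.5757, 0.0229, 0.1446]
tcp_rot: [-0.0, 0.707, 0.0, 0.707]
wrist_force: [-0.7, 0.4, 4.0]
finger_gap: 0.0369
```

In contact. Releasing.

Request:
servo_tool:
  series:
    - {"dx":0,"dy":0,"dz":0,"ax":0,"ay":0,"az":0,"claw":0.1}
    - {"dx":0,"dy":0,"dz":0,"ax":0,"ay":0,"az":0,"claw":0.5}
    - {"dx":0,"dy":0,"dz":0,"ax":0,"ay":0,"az":0,"claw":1}
    - {"dx":0,"dy":0,"dz":0,"ax":0,"ay":0,"az":0,"claw":1}
    - {"dx":0,"dy":0,"dz":0,"ax":0,"ay":0,"az":0,"claw":1}
    - {"dx":-0.1,"dy":0,"dz":0,"ax":0,"ay":0,"az":0,"claw":1}
    - {"dx":-0.25,"dy":0,"dz":0,"ax":0,"ay":0,"az":0,"claw":1}
    - {"dx":-0.36,"dy":0,"dz":0,"ax":0,"ay":0,"az":0,"claw":1}
    - {"dx":-0.36,"dy":0,"dz":0,"ax":0,"ay":0,"az":0,"claw":1}

```text
time_s: 34.52
position: [0.5767, 0.0228, 0.2547]
tcp_rot: [0.0, 0.706, 0.001, 0.709]
wrist_force: [0.2, 0.2, -1.2]
finger_gap: 0.0855
```

```bash
python3 -c "
from h import *
mv([.4705,-.3695,.25],[1,0])
"
```

```text
t 34.52 pos [0.5767 0.0228 0.2547] gap 0.0855 F [ 0.2  0.2 -1.2]
[[ 0.004 -0.001  1.   ]
 [ 0.001  1.     0.001]
 [-1.     0.001  0.004]]
q [-0.82  0.22  0.83  1.68 -0.17  1.31  0.04]
d [ 0.0124 -1.3073 -0.3555]
  turn 1 [ 0.0003  0.0014 -0.0004]
  turn -1 [-9.997e-01  6.000e-04  2.100e-03]
```

Request:
servo_tool:
  series:
    - {"dx":0,"dy":-0.14,"dz":-0.04,"ax":0,"ay":0,"az":0,"claw":1}
    - {"dx":0,"dy":-0.3,"dz":-0.1,"ax":0,"ay":0,"az":0,"claw":1}
    - {"dx":0,"dy":-0.46,"dz":-0.15,"ax":0,"ay":0,"az":0,"claw":1}
    - {"dx":0,"dy":-0.62,"dz":-0.21,"ax":0,"ay":0,"az":0,"claw":1}
    - {"dx":0,"dy":-0.78,"dz":-0.26,"ax":0,"ay":0,"az":0,"claw":1}
    - {"dx":0,"dy":-0.92,"dz":-0.31,"ax":0,"ay":0,"az":0,"claw":1}
    - {"dx":0,"dy":-1,"dz":-0.356,"ax":0,"ay":0,"az":0,"claw":1}

```text
time_s: 35.4
position: [0.4674, -0.2793, 0.2513]
tcp_rot: [0.0, 0.708, -0.001, 0.707]
wrist_force: [-0.2, -1.0, -0.5]
finger_gap: 0.0853
```

Request:
servo_tool:
  series:
    - {"dx":0,"dy":-0.15,"dz":0,"ax":0,"ay":0,"az":0,"claw":1}
    - {"dx":0,"dy":-0.28,"dz":0,"ax":0,"ay":0,"az":0,"claw":1}
    - {"dx":0,"dy":-0.307,"dz":0,"ax":0,"ay":0,"az":0,"claw":1}
    - {"dx":0,"dy":-0.307,"dz":0,"ax":0,"ay":0,"az":0,"claw":1}
    - {"dx":0,"dy":-0.307,"dz":0,"ax":0,"ay":0,"az":0,"claw":1}

```text
time_s: 36.02
position: [0.4695, -0.3679, 0.2517]
tcp_rot: [-0.001, 0.707, 0.001, 0.707]
wrist_force: [0.2, 0.6, 1.5]
finger_gap: 0.0855
```

```bash
python3 - <<'E'
from ov import *
mv([.4705,-.3692,.1263],[1,0])
c=capture('side');crop(c,'s25',140,180,250,300,2)
c=capture('top'); k=5.9;im=cv2.resize(c["frame"][205:305,260:395,::-1],None,fx=k,fy=k,interpolation=cv2.INTER_CUBIC)
pb=[.57391,.0241];circ(im,c,pb,.028,.015,260,205,k,(255,255,0));circ(im,c,pb,.019,.153,260,205,k,(255,0,255));cv2.imwrite("pics/t25.png",im)
E
```

```text
t 36.02 pos [ 0.4695 -0.3679  0.2517] gap 0.0855 F [0.2 0.6 1.5]
[[-0.    -0.003  1.   ]
 [ 0.001  1.     0.003]
 [-1.     0.001 -0.   ]]
q [-0.22  0.34  1.02  1.64 -0.3   1.33  0.85]
d [ 0.4181 -0.0047  0.0035]
  turn 1 [ 0.0008 -0.0001 -0.0003]
  turn -1 [-9.992e-01  5.000e-04 -1.000e-04]
```

View pics/s25.png

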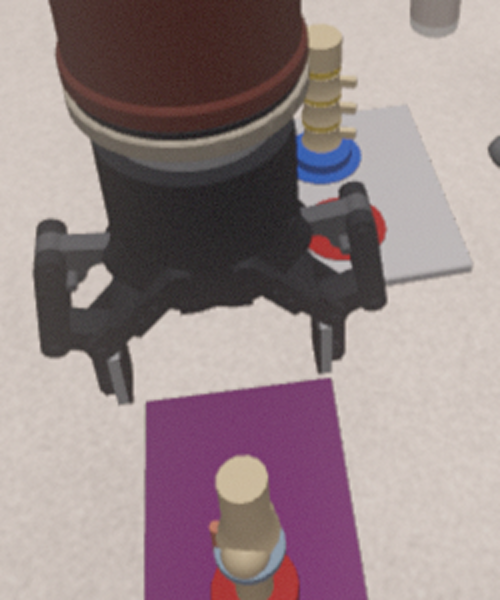

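View pics/t25.png

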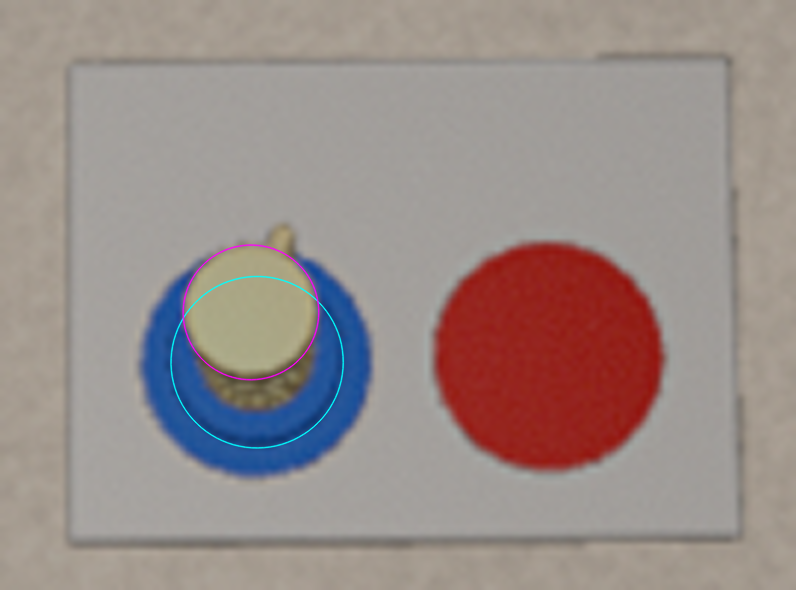

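The spine sits centred on blue: the top circle coincides with the prediction and the base arc matches. Descending on the knee.

Request:
servo_tool:
  series:
    - {"dx":0.1,"dy":-0.003,"dz":0.002,"ax":0,"ay":0,"az":0,"claw":1}
    - {"dx":0.2,"dy":-0.003,"dz":0.002,"ax":0,"ay":0,"az":0,"claw":1}
    - {"dx":0.3,"dy":-0.003,"dz":0.002,"ax":0,"ay":0,"az":0,"claw":1}
    - {"dx":0.38,"dy":-0.003,"dz":0.002,"ax":0,"ay":0,"az":0,"claw":1}
    - {"dx":0.414,"dy":-0.003,"dz":0.002,"ax":0,"ay":0,"az":0,"claw":1}
    - {"dx":0.414,"dy":-0.003,"dz":0.002,"ax":0,"ay":0,"az":0,"claw":1}
    - {"dx":0.414,"dy":-0.003,"dz":0.002,"ax":0,"ay":0,"az":0,"claw":1}
    - {"dx":0.414,"dy":-0.003,"dz":0.002,"ax":0,"ay":0,"az":0,"claw":1}

```text
time_s: 37.12
position: [0.47, -0.3705, 0.1288]
tcp_rot: [-0.001, 0.707, 0.0, 0.708]
wrist_force: [0.6, -0.1, 1.0]
finger_gap: 0.0853
```

```bash
python3 -c "
from h import *
mv([.4706,-.3690,.1265],[1,0])
"
```

```text
t 37.12 pos [ 0.47   -0.3705  0.1288] gap 0.0853 F [ 0.6 -0.1  1. ]
[[ 0.001 -0.001  1.   ]
 [-0.001  1.     0.001]
 [-1.    -0.001  0.001]]
q [-0.14  0.46  0.94  1.78 -0.41  1.11  0.94]
d [0.0078 0.005  0.0018]
  turn 1 [0.0004 0.0004 0.0002]
  turn -1 [-9.996e-01 -3.000e-04  6.000e-04]
```

Request:
servo_tool:
  series:
    - {"dx":0.005,"dy":0.005,"dz":0.002,"ax":0,"ay":0,"az":0,"claw":-0.2}
    - {"dx":0.005,"dy":0.005,"dz":0.002,"ax":0,"ay":0,"az":0,"claw":-0.2}
    - {"dx":0.005,"dy":0.005,"dz":0.002,"ax":0,"ay":0,"az":0,"claw":-0.2}
    - {"dx":0.005,"dy":0.005,"dz":0.002,"ax":0,"ay":0,"az":0,"claw":-1}
    - {"dx":0.005,"dy":0.005,"dz":0.002,"ax":0,"ay":0,"az":0,"claw":-1}
    - {"dx":0.005,"dy":0.005,"dz":0.002,"ax":0,"ay":0,"az":0,"claw":-1}
    - {"dx":0.005,"dy":0.005,"dz":0.002,"ax":0,"ay":0,"az":0,"claw":-1}
  force: 35

```text
time_s: 38.0
position: [0.4704, -0.3687, 0.1265]
tcp_rot: [-0.0, 0.707, 0.0, 0.707]
wrist_force: [1.1, 0.8, 1.6]
finger_gap: 0.0273
```

Request:
servo_tool:
  series:
    - {"dx":-0.02,"dy":0,"dz":0,"ax":0,"ay":0,"az":0,"claw":-1}
    - {"dx":-0.08,"dy":0,"dz":0,"ax":0,"ay":0,"az":0,"claw":-1}
    - {"dx":-0.18,"dy":0,"dz":0,"ax":0,"ay":0,"az":0,"claw":-1}
    - {"dx":-0.25,"dy":0,"dz":0,"ax":0,"ay":0,"az":0,"claw":-1}
    - {"dx":-0.25,"dy":0,"dz":0,"ax":0,"ay":0,"az":0,"claw":-1}

```text
time_s: 38.62
position: [0.4709, -0.3694, 0.2033]
tcp_rot: [-0.001, 0.706, -0.0, 0.708]
wrist_force: [0.3, -0.1, -2.3]
finger_gap: 0.027
```

```bash
python3 -c "
from h import *
mv([.579,-.0749,.2],[1,0])
c=capture('side');crop(c,'s26',140,180,250,300,2)
"
```

```text
t 38.62 pos [ 0.4709 -0.3694  0.2033] gap 0.027 F [ 0.3 -0.1 -2.3]
[[ 0.003 -0.001  1.   ]
 [-0.001  1.     0.001]
 [-1.    -0.001  0.003]]
q [-0.19  0.38  0.99  1.7  -0.34  1.24  0.88]
d [0.011  0.9811 0.3615]
  turn 1 [0.0004 0.0009 0.0004]
  turn -1 [-9.996e-01 -6.000e-04  1.500e-03]
```

View pics/s26.png

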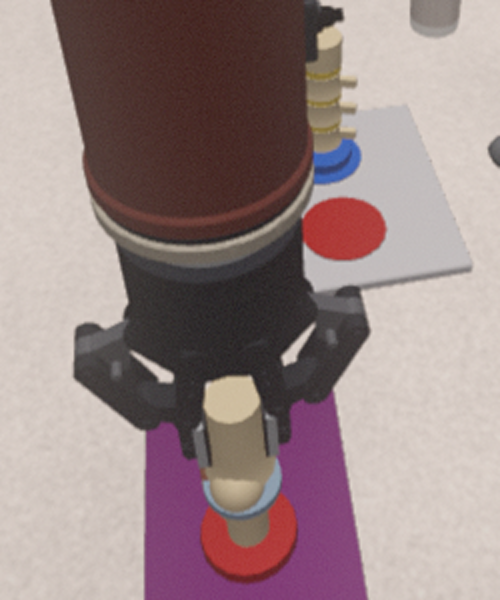

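Knee held upright. Carrying it to the red pad (target TCP 0.579, -0.0746).

Request:
servo_tool:
  series:
    - {"dx":0,"dy":0.08,"dz":0.03,"ax":0,"ay":0,"az":0,"claw":-1}
    - {"dx":0,"dy":0.22,"dz":0.08,"ax":0,"ay":0,"az":0,"claw":-1}
    - {"dx":0,"dy":0.36,"dz":0.13,"ax":0,"ay":0,"az":0,"claw":-1}
    - {"dx":0,"dy":0.5,"dz":0.18,"ax":0,"ay":0,"az":0,"claw":-1}
    - {"dx":0,"dy":0.64,"dz":0.24,"ax":0,"ay":0,"az":0,"claw":-1}
    - {"dx":0,"dy":0.78,"dz":0.29,"ax":0,"ay":0,"az":0,"claw":-1}
    - {"dx":0,"dy":0.9,"dz":0.34,"ax":0,"ay":0,"az":0,"claw":-1}
    - {"dx":0,"dy":0.978,"dz":0.363,"ax":0,"ay":0,"az":0,"claw":-1}
    - {"dx":0,"dy":0.978,"dz":0.363,"ax":0,"ay":0,"az":0,"claw":-1}
    - {"dx":0,"dy":0.978,"dz":0.363,"ax":0,"ay":0,"az":0,"claw":-1}

```text
time_s: 39.92
position: [0.5781, -0.0761, 0.2008]
tcp_rot: [-0.0, 0.708, -0.0, 0.707]
wrist_force: [-0.3, 0.3, -1.9]
finger_gap: 0.0273
```

```bash
python3 -c "
from h import *
mv([.579,-.0746,.1425],[1,0])
"
```

```text
t 39.92 pos [ 0.5781 -0.0761  0.2008] gap 0.0273 F [-0.3  0.3 -1.9]
[[-0.001 -0.     1.   ]
 [-0.001  1.     0.   ]
 [-1.    -0.001 -0.001]]
q [-0.72  0.33  0.94  1.74 -0.28  1.22  0.3 ]
d [0.1942 0.0051 0.0032]
  turn 1 [ 0.0001 -0.0004  0.0002]
  turn -1 [-9.999e-01 -3.000e-04 -6.000e-04]
```

Request:
servo_tool:
  series:
    - {"dx":0.07,"dy":0.002,"dz":0.002,"ax":0,"ay":0,"az":0,"claw":-1}
    - {"dx":0.14,"dy":0.002,"dz":0.002,"ax":0,"ay":0,"az":0,"claw":-1}
    - {"dx":0.18,"dy":0.002,"dz":0.002,"ax":0,"ay":0,"az":0,"claw":-1}
    - {"dx":0.194,"dy":0.002,"dz":0.002,"ax":0,"ay":0,"az":0,"claw":-1}
    - {"dx":0.194,"dy":0.002,"dz":0.002,"ax":0,"ay":0,"az":0,"claw":-1}
    - {"dx":0.194,"dy":0.002,"dz":0.002,"ax":0,"ay":0,"az":0,"claw":-1}
    - {"dx":0.194,"dy":0.002,"dz":0.002,"ax":0,"ay":0,"az":0,"claw":-1}

```text
time_s: 40.8
position: [0.5797, -0.0746, 0.1437]
tcp_rot: [-0.0, 0.707, 0.0, 0.707]
wrist_force: [0.0, -0.0, -2.0]
finger_gap: 0.0274
```

```bash
python3 - <<'E'
from ov import *
mv([.579,-.0746,.1375],[1,0])
c=capture('side');k=5
cv2.imwrite("pics/s27.png",cv2.resize(c["frame"][210:330,250:380,::-1],None,fx=k,fy=k,interpolation=cv2.INTER_CUBIC))
E
```

```text
t 40.8 pos [ 0.5797 -0.0746  0.1437] gap 0.0274 F [ 0. -0. -2.]
[[ 0.001 -0.001  1.   ]
 [ 0.     1.     0.001]
 [-1.     0.     0.001]]
q [-0.68  0.39  0.91  1.8  -0.34  1.12  0.34]
d [ 0.0207 -0.0001 -0.0023]
  turn 1 [ 0.0004  0.0002 -0.    ]
  turn -1 [-9.996e-01  0.000e+00  4.000e-04]
```

View pics/s27.png

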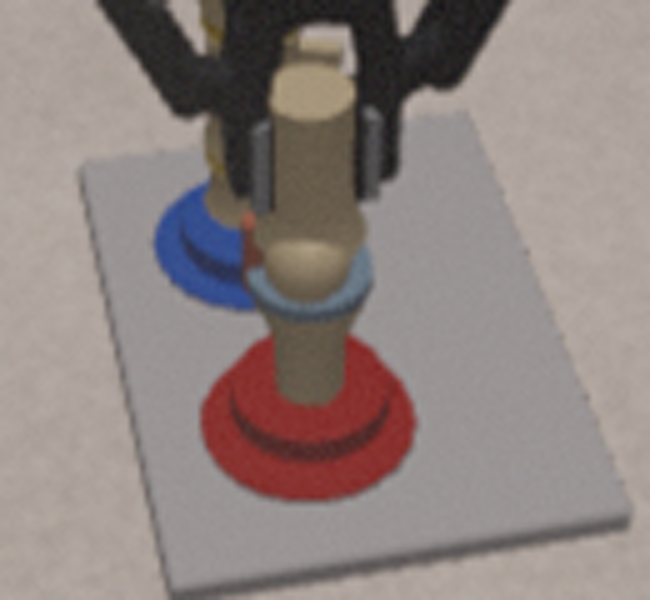

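Base arc 229–392 against pad 202–416, so it's centred. Lowering the last 6 mm.

Request:
servo_tool:
  series:
    - {"dx":0.01,"dy":0,"dz":-0.001,"ax":0,"ay":0,"az":0,"claw":-1}
    - {"dx":0.017,"dy":0,"dz":-0.001,"ax":0,"ay":0,"az":0,"claw":-1}
    - {"dx":0.019,"dy":0,"dz":-0.001,"ax":0,"ay":0,"az":0,"claw":-1}
    - {"dx":0.02,"dy":0,"dz":-0.001,"ax":0,"ay":0,"az":0,"claw":-1}
    - {"dx":0.02,"dy":0,"dz":-0.001,"ax":0,"ay":0,"az":0,"claw":-1}

```text
time_s: 41.48
position: [0.5791, -0.0746, 0.1374]
tcp_rot: [-0.0, 0.707, 0.0, 0.707]
wrist_force: [-1.4, 0.6, 3.0]
finger_gap: 0.0271
```

Contact (+3 N). Releasing.

Request:
servo_tool:
  series:
    - {"dx":0,"dy":0,"dz":0,"ax":0,"ay":0,"az":0,"claw":-0.1}
    - {"dx":0,"dy":0,"dz":0,"ax":0,"ay":0,"az":0,"claw":0.4}
    - {"dx":0,"dy":0,"dz":0,"ax":0,"ay":0,"az":0,"claw":1}
    - {"dx":0,"dy":0,"dz":0,"ax":0,"ay":0,"az":0,"claw":1}
    - {"dx":0,"dy":0,"dz":0,"ax":0,"ay":0,"az":0,"claw":1}
    - {"dx":-0.1,"dy":0,"dz":0,"ax":0,"ay":0,"az":0,"claw":1}
    - {"dx":-0.25,"dy":0,"dz":0,"ax":0,"ay":0,"az":0,"claw":1}
    - {"dx":-0.4,"dy":0,"dz":0,"ax":0,"ay":0,"az":0,"claw":1}
    - {"dx":-0.4,"dy":0,"dz":0,"ax":0,"ay":0,"az":0,"claw":1}

```text
time_s: 42.6
position: [0.5807, -0.0752, 0.2606]
tcp_rot: [-0.0, 0.705, 0.001, 0.709]
wrist_force: [-1.7, -0.1, -0.2]
finger_gap: 0.0853
```

Request:
servo_tool:
  series:
    - {"dx":0,"dy":-0.15,"dz":-0.04,"ax":0,"ay":0,"az":0,"claw":1}
    - {"dx":0,"dy":-0.3,"dz":-0.1,"ax":0,"ay":0,"az":0,"claw":1}
    - {"dx":0,"dy":-0.45,"dz":-0.15,"ax":0,"ay":0,"az":0,"claw":1}
    - {"dx":0,"dy":-0.6,"dz":-0.2,"ax":0,"ay":0,"az":0,"claw":1}
    - {"dx":0,"dy":-0.75,"dz":-0.25,"ax":0,"ay":0,"az":0,"claw":1}
    - {"dx":0,"dy":-0.75,"dz":-0.25,"ax":0,"ay":0,"az":0,"claw":1}
    - {"dx":0,"dy":-0.75,"dz":-0.25,"ax":0,"ay":0,"az":0,"claw":1}

```text
time_s: 43.48
position: [0.5043, -0.2992, 0.2565]
tcp_rot: [-0.0, 0.707, 0.001, 0.707]
wrist_force: [1.1, 1.0, -0.4]
finger_gap: 0.0854
```

```bash
python3 - <<'E'
from ov import *
st()
c=capture('side');cv2.imwrite("pics/s28.png",c["frame"][:,:,::-1])
c=capture('top');cv2.imwrite("pics/t28f.png",c["frame"][:,:,::-1]); k=5.9;im=cv2.resize(c["frame"][205:305,260:395,::-1],None,fx=k,fy=k,interpolation=cv2.INTER_CUBIC)
for p,r,z in (([.57391,.0241],.019,.153),([.57803,-.0706],.014,.155)):
    circ(im,c,p,.028,.015,260,205,k,(255,255,0));circ(im,c,p,r,z,260,205,k,(255,0,255))
cv2.imwrite("pics/t28.png",im)
E
```

```text
t 43.48 pos [ 0.5043 -0.2992  0.2565] gap 0.0854 F [ 1.1  1.  -0.4]
[[-0.001 -0.001  1.   ]
 [ 0.001  1.     0.001]
 [-1.     0.001 -0.001]]
q [-0.38  0.31  1.04  1.66 -0.27  1.33  0.7 ]
```

View pics/s28.png

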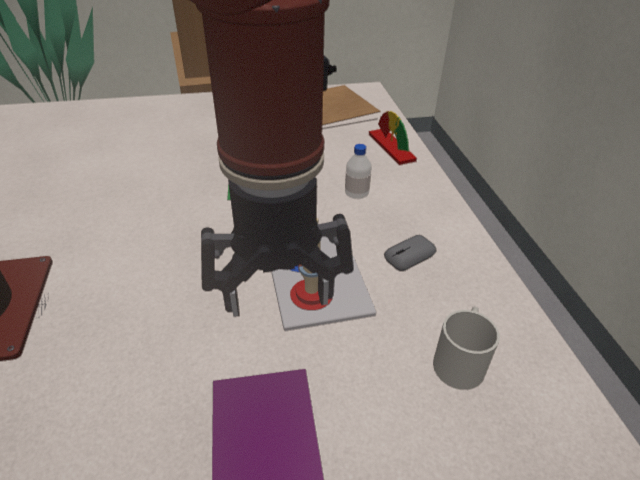

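View pics/t28.png

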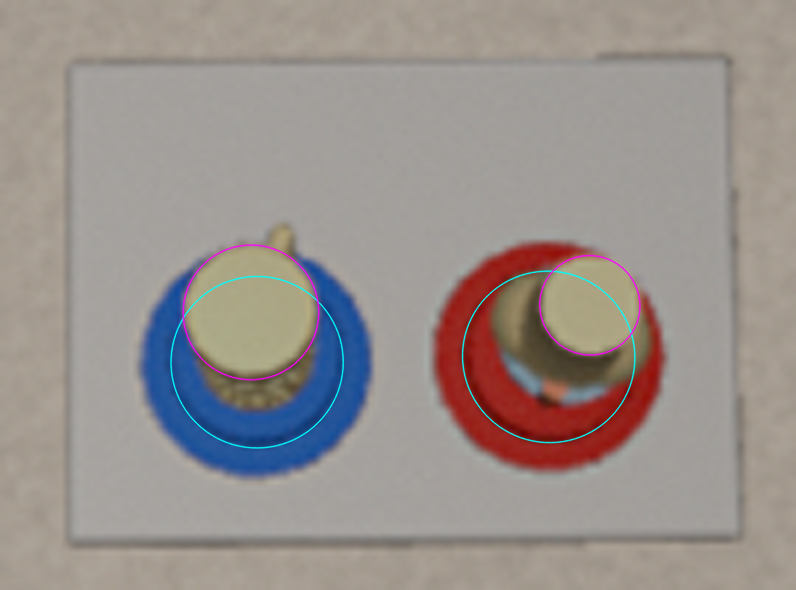

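View pics/t28f.png

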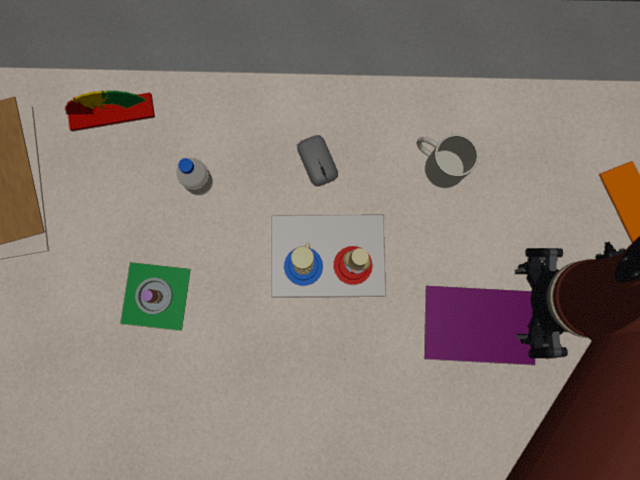

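Both models are upright and centred on their pads, within about 1 mm of the overlay circles. The vial stands in the dish, the mug, bottle and mouse are where they were, and the gripper is open and clear. Handing in.

```bash
python3 -c "
from cell import *
print(close_job())"
```

```text
the job is handed in; nothing more can be done
None
```

The job is done and handed in at about 43.5 s on the robot's clock. I moved the knee and then the spine to the purple mat and stood the vial in the steel dish. Then I put the spine back on blue and the knee back on red, and let go of everything.

**Centring:** in the last top-camera pictures both models stand upright, centred on their pads to about 1 mm.

**Vial and bystanders:** the vial is upright inside the dish. The mug, bottle and mouse look the same as in the first picture.

**Robot:** the gripper is open and clear of everything. The highest wrist force I saw was about 8 N, but I only read it at the end of each move.

**Disagreements and gaps:**
- The two cameras differed by 3–4 mm in y. I placed each model relative to its pad and to the measured grasp positions to get round this.
- The final side picture was partly blocked by the arm. The final centring check rests on the top view, plus side views taken just before each model was released.

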